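Draw the nut tray out from under the riser with a drag hook

TASK

The blue nut tray has been pushed back under the low riser shelf, where a hand does not fit. Take the wooden-handled drag hook, drop its blade inside the tray behind the tray's front wall, drag the tray out towards the bench stop and pull it up square against its two aluminium blocks, keeping a steady pull of about 10 N on it there for a second (more than 15 N would shift the blocks). Then lift the hook out and lay it down flat on the bench, blade down as you found it and clear of the tray and the stop; touch the tray only with the hook and leave the other things where they are.

Things in the scene. Friction and masses are not known exactly. Their poses are not given: they have to be found in the camera images.
- nut_tray: light blue shallow open tray, nuts stuck in its bottom, 114 (x) x 170 (y) x 28 (z) mm, 0.25 to 0.5 kg, loose. Origin: centre of its underside; z up. Front wall = short wall at -y, facing the riser's open front and the stop: outer face y = -85 mm, inner face about y = -74 mm. Nuts reach z = 8 mm. Side walls' inner faces x = -42 and +42 mm. Slides on the bench with 1 to 4 N.
- riser: low dark steel shelf on four 10 mm corner legs, fixed, 200 (x) x 180 (y) mm, underside z = 112 mm, top z = 118 mm. Origin: on the bench under its centre. Entered from its -x side, edge at x = -100 mm. The tray starts under it, its -y axis along the riser's -x within 0.05 rad, front wall 25 to 60 mm behind that edge. Black scraps and paper lying on the bench nearby are picture only, not solid.
- stop_rail: adjustable bench stop fixed 85 to 115 mm in front of the riser: flat foot, x = -54 to -12 mm, two thumb screws 16 mm high, and two aluminium stop blocks 22 mm wide and high at y = -47 and +47 mm; the 72 mm gap between them is 8 mm high at most, so the hook's handle can pass. Origin: on the bench; +x to the riser. Both blocks' faces are at one x, 0 to +22 mm as last set (not measured: feel for it)
- drag_hook: hook tool, 0.16 kg, loose. Wooden handle 110 (x) x 22 (y) x 44 (z) mm, to be gripped across its 22 mm from above. Origin: centre of the handle's underside; z up; +x along the shank to the blade. Steel shank 8 mm thick at z = 34 mm. Blade: flat plate square to the shank, 5 (x) x 34 (y) mm, from z = 38 mm down to z = 0, centre at x = 150 mm. It lies on the bench, blade edge down.
- rod_jig: fixed jig behind and to the left of the hook, block about 90 mm wide holding a tall upright black bar (over 0.5 m high); an obstacle to keep the arm and gripper clear of, nothing to do with it. Origin: on the bench under its middle.
- fixture_corner (a point): fixed point: upper corner, nearest to the tray's path, of the grey base plate (26 mm high) of the clamping fixture that stands on the robot's side of the bench stop; the tray's straight path from riser to stop passes 10 to 40 mm from it. The fixture's clamp behind it is 0.19 m high. An obstacle only.
- hook_blade (a point): middle of the lower edge of the hook's blade, at (150, 0, 0) mm in the hook's frame.
- spray_can: white and green spray can, 66 mm thick and 225 mm high, standing on the riser; leave it alone. Origin: centre of its underside
- tape: roll of brown tape lying on the riser, 107 mm across, 48 mm high; leave it alone. Origin: centre of its underside
- mug: white mug, 83 x 115 x 86 mm, standing on the bench; leave it alone. Origin: centre of its underside
- caliper: caliper, 70 x 235 x 14 mm, lying on the bench; leave it alone. Origin: centre of its underside
Things that resemble listed ones, but are neither listed nor needed, are in the scene too. There is more than one size of the nut_tray; the one meant has the size given above.

How it is judged:
By the outcome, as a careful person would: the job done as asked, in the order asked, and still so for the second after the job is handed in, with the robot touching nothing.
It also fails if it takes over 72 s, if anything falls off the work surface, if the arm or the gripper's body presses on something with over 40 N, if the wrist force passes 120 N, or if a joint passes its speed limit or range.

ROBOT

A 6-joint arm with a two-finger parallel gripper is mounted at the origin on the work surface; the furniture and walls round the work are solid. World frame = base frame: x ahead of the robot, y to its left, z up, the work surface at z = 0. Lengths are in m, angles in rad, forces in N, time in s.
With the tool pointing down it reaches from about 0.425 to 0.95 m from the base axis. Payload 3.5 kg.
Tool frame: the origin (TCP) lies on the centre line of the jaws, within the pads' length; the fingertips stand 17 mm ahead of it and the grasp point (between the pads) lies 2 mm behind it; z points along the fingers, y is the line along which they close (so a half turn about z gives the same grasp; the last joint's range is limited). The gripper opens to 85 mm and grips with 20 to 120 N. Pads are 22 mm wide; open, the fingers measure 114 mm over their backs; the gripper's body (76 mm by 85 mm) begins 54 mm behind the grasp point. The pads swing forward as they close: fully open they stand 13 mm farther back than shut.
Start: joints at [1.037, 0.286, 1.577, -0, 1.279, -0.15], TCP at [0.253, 0.626, 0.248] pointing down, gripper open.
Joint ranges: [-2.77, 2.77], [-0.9, 2.22], [0.21, 2.48], [-1.53, 4.67], [0.24, 2.81], [-2.84, 2.84]. Speed limits (rad/s): [2.79, 2.79, 3.14, 3.14, 3.14, 3.14].

INTERFACE

Orientations are given as a unit quaternion [x, y, z, w].
In Python, from plant import ctrl gives the robot as it stands. The module is installed in compiled form; this text tells all that it offers.
- The arm moves only by the tool drive_tool, never from a script. Its argument "moves" is a list of rows, each a list of 3 entries, a list of its own where there are three numbers: the turn, a rotation vector about the tool's x, y, z in rad, then the shift along the tool's x, y, z in m, then the finger opening in m, from 0 to 0.0854. A call has 1 to 5 rows; each row shifts and turns the commanded pose from where the row before left it, along the tool's axes as they then stand; what a row does not reach is not made up. A row lasts 1/8 s, in which the tool goes at most 62.5 mm and 10.7 degrees, less where a joint would pass 70% of its speed; a pose out of reach is approached as far as the arm can. A call with a gripper value outside its range is refused whole. The fingers move at their own pace and stop on an object; "grip_force" is the grip in N (left out, the last holds). Time passes only in rows, so rows that do not move let the fingers close. It gives the time, the measured TCP pose, the force, the opening and the grip force at its end, in the units of the state.
- ctrl.get_state(): the state, without advancing time (a new reading comes with each control period).
- ctrl.read_camera(name): name is "scene" or "side" or "wrist"; returns a dict with "image" (480x640x3 uint8, red, green, blue), "fx", "fy", "cx", "cy" (pixels), "dist" ([k1, k2, p1, p2, k3] as OpenCV has them; the pictures are not rectified), "R" (3x3) and "t" (3): a world point X has camera coordinates R X + t. Camera axes: x right, y down, z forward; pixel columns grow to the right and rows downward; lengths in m; the calibration is good to about 2 mm. A picture is of the moment at which its call begins. There is no depth.
- ctrl.sign_off(): hands the job in; it is judged then, once.
The state is a dict: "time": time; "qpos": joint angles; "dq": joint speeds; "joint_efforts": joint torques, N m; "eef_pos": TCP position; "tcp_rot": TCP orientation; "contact_force": force on the tool from outside, world axes, zero at the start; "wrist_torque": the same for the moment, N m; "opening": opening from 0.0 (shut) to 1.0 (fully open); "finger_force": force on a finger pad.
Only numpy, scipy, OpenCV 4.12 (cv2) and the standard library are available. Lean on these libraries where they do the work, as an engineer would, in place of code of your own. Each camera call takes 0.05 s, during which the arm holds its last target. There are 200 camera calls.

## Working session

There is one attempt and no reset: what is moved stays moved. The work goes in short steps, Python scripts to look and compute and a tool call to move; the robot and the scene stay as the last step left them, time stands still between calls to the robot, and variables do not carry over. Pictures are saved under pics/ and viewed, at most 10 in all, crops included, and the job is handed in when it is done.

Besides the shell and the picture viewer there is one more tool, called in YAML: its name, and indented under it one key for each argument. drive_tool: Moves the arm, as the interface text tells. Its arguments: {"type":"object","properties":{"moves":{"type":"array","items":{"type":"array"}},"grip_force":{"type":"number"}},"required":["moves"]}

```bash
mkdir -p pics; ls; cat > h.py <<'E'
import numpy as np, cv2
from plant import ctrl
from scipy.spatial.transform import Rotation as Ro
def ray(c,u,v):
    K=np.array([[c['fx'],0,c['cx']],[0,c['fy'],c['cy']],[0,0,1]]);
    p=cv2.undistortPoints(np.array([[[u,v]]],float),K,np.array(c['dist'],float))[0,0]
    R=np.array(c['R']);t=np.array(c['t'])
    return -R.T@t, R.T@np.array([p[0],p[1],1])
def onz(c,u,v,z):
    o,d=ray(c,u,v); return o+d*(z-o[2])/d[2]
def proj(c,X):
    K=np.array([[c['fx'],0,c['cx']],[0,c['fy'],c['cy']],[0,0,1]])
    return cv2.projectPoints(np.array(X,float).reshape(-1,1,3),cv2.Rodrigues(np.array(c['R']))[0],np.array(c['t'],float),K,np.array(c['dist'],float))[0][:,0]
def snap(n,f=None):
    c=ctrl.read_camera(n)
    if f: cv2.imwrite('pics/'+f,c['image'][:,:,::-1])
    import pickle; pickle.dump(c,open(n+'.pkl','wb'))
    return c
def load(n):
    import pickle; return pickle.load(open(n+'.pkl','rb'))
E
python3 - <<'E'
from h import *
for n in('scene','side'):
    c=snap(n,n+'0.png'); print(n,-np.array(c['R']).T@c['t'],c['fx'],np.array(c['R'])[2])
snap('wrist','wrist0.png')
s=ctrl.get_state();print(s)
E
```

```text
pics
scene [-0.19088031 -1.11728808  1.44632066] 601.8066991426576 [ 0.35912487  0.53487382 -0.76481326]
side [-1.08169875  0.13766621  1.25326471] 590.6427770965627 [ 0.78343956 -0.16201981 -0.5999767 ]
{'time': 0.15, 'qpos': array([ 1.03701851e+00,  2.87058026e-01,  1.57783486e+00, -4.06548586e-06,
        1.27860362e+00, -1.49974400e-01]), 'dq': array([ 0.00166263, -0.00182824, -0.00402158, -0.00106556, -0.00099376,
        0.00242012]), 'joint_efforts': array([ 9.97153984e-04, -4.06603432e+01, -2.93139303e+01, -1.40682509e-04,
        3.94391507e-03, -2.61938413e-05]), 'eef_pos': array([0.25246526, 0.62549315, 0.24720416]), 'tcp_rot': array([ 1.90725376e-01,  9.81642972e-01, -8.97487672e-04, -3.17304659e-04]), 'contact_force': array([-0.07930283, -0.02647236, -0.11760273]), 'wrist_torque': array([-0.02348316, -0.0483268 , -0.06669602]), 'finger_force': 0.0, 'opening': 1.001871942883623}
```

View pics/scene0.png

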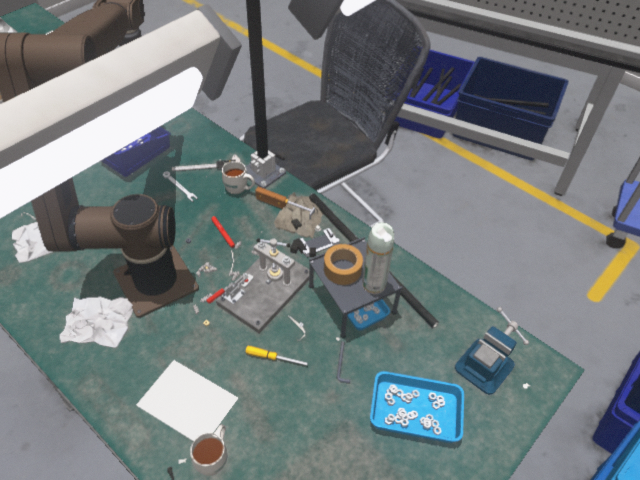

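View pics/side0.png

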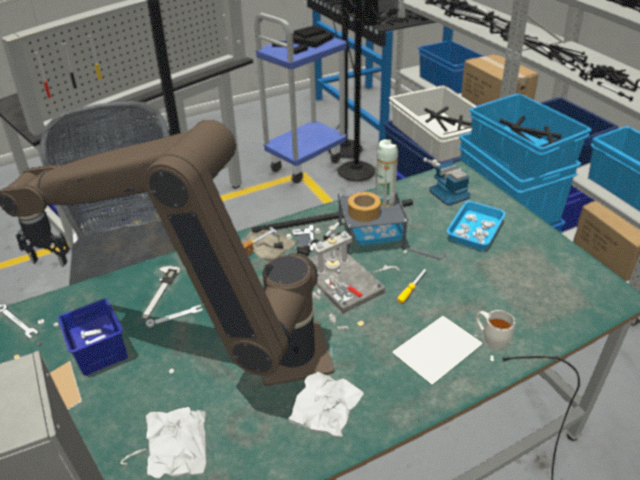

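Scene view: the wooden handle is at (270,197) with its shank running to (315,212). The riser is at (355,275) with the tray under it at (368,310), and the stop is near (320,240). The fixture is at (262,285) and the jig bar at (260,120).

Things that could be mistaken for the right ones:
- **Hook:** the yellow screwdriver at (262,352) and the grey hex key at (343,365). I choose the orange wooden handle at (270,197).
- **Tray:** the big tray at (417,407). I choose the one under the riser at (368,310).

I'll check both choices in one close crop.

```bash
python3 - <<'E'
from h import *
c=load('scene')['image'][:,:,::-1][160:340,210:450]
cv2.imwrite('pics/crop1.png',cv2.resize(c,None,fx=3.3,fy=3.3,interpolation=cv2.INTER_CUBIC))
E
```

```text
(no output)
```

View pics/crop1.png

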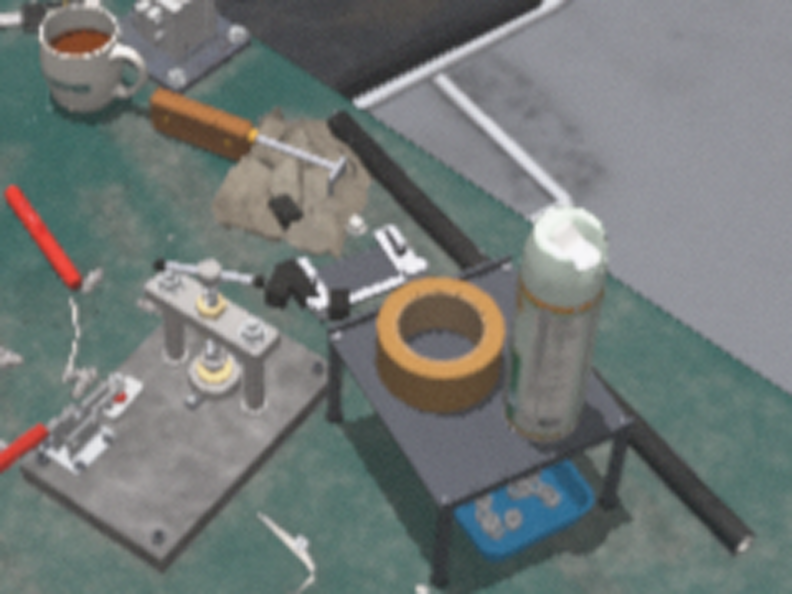

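View pics/wrist0.png

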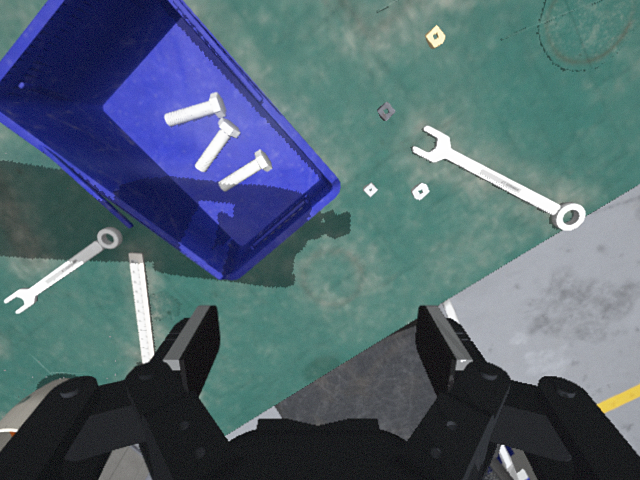

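Crop shows the wooden-handled hook at crop (150..250, 95..155), with its blade at (338,170). The tray is under the riser near (525,510), and the stop with its two white blocks is at (370,265).

```bash
python3 - <<'E'
from h import *
c=load('scene')
P={'riserL':(332,332,.118),'riserNear':(443,500,.118),'riserR':(632,420,.118),'riserFar':(510,262,.118),
'hTopBackL':(150,92,.044),'hTopFront':(252,130,.044),'shankend':(340,166,.036),'bladebot':(335,190,0),
'blk1':(385,235,.022),'blk2':(410,262,.022),'blk0':(308,262,.022),'blk0b':(325,310,.022),'fixtR':(330,365,.026),'fixtNear':(160,560,.026),'fixBack':(150,290,.026),
'trayNear':(497,545,.028),'trayR':(592,490,.028),'traytopL':(455,500,.028),'jigfoot':(180,75,0),'mug':(70,100,0)}
for k,(u,v,z) in P.items(): print(k,onz(c,210+u/3.3,160+v/3.3,z).round(3))
E
```

```text
riserL [ 0.379 -0.257  0.118]
riserNear [ 0.364 -0.445  0.118]
riserR [ 0.539 -0.463  0.118]
riserFar [ 0.553 -0.273  0.118]
hTopBackL [0.418 0.139 0.044]
hTopFront [0.478 0.042 0.044]
shankend [ 0.529 -0.036  0.036]
bladebot [ 0.526 -0.033  0.   ]
blk1 [ 0.525 -0.123  0.022]
blk2 [ 0.527 -0.163  0.022]
blk0 [ 0.445 -0.113  0.022]
blk0b [ 0.428 -0.169  0.022]
fixtR [ 0.397 -0.227  0.026]
fixtNear [ 0.17  -0.323  0.026]
fixBack [ 0.302 -0.068  0.026]
trayNear [ 0.415 -0.46   0.028]
trayR [ 0.515 -0.458  0.028]
traytopL [ 0.41  -0.405  0.028]
jigfoot [ 0.476  0.184 -0.   ]
mug [0.363 0.211 0.   ]
```

```bash
python3 - <<'E'
from h import *
c=load('scene');s=load('side')
for n,cc,rows,(a,b) in (('scene',c,[20,60,100,130,145],(235,280)),('side',s,[5,40,80,110,125],(130,200))):
    for r in rows:
        g=cc['image'][r,a:b].astype(int).sum(1); i=np.where(g<100)[0]+a
        print(n,r,i.min() if len(i) else None,i.max() if len(i) else None,len(i))
def isect(p,q):
    o1,d1=ray(c,*p);o2,d2=ray(s,*q)
    A=np.array([d1[:2],-d2[:2]]).T; t=np.linalg.solve(A,(o2-o1)[:2]); return (o1+t[0]*d1)
for p in((252,20),(257,80),(262,140)):
  for q in ((155,20),(172,100)): print(p,q,isect(p,q).round(3), )
print(onz(c,262,155,.05))
im=s['image'][:,:,::-1][190:310,230:430]
cv2.imwrite('pics/crop2.png',cv2.resize(im,None,fx=4,fy=4,interpolation=cv2.INTER_CUBIC))
print(Ro.from_quat(ctrl.get_state()['tcp_rot']).as_matrix().round(3))
w=load('wrist');print(-np.array(w['R']).T@w['t'],w['R'][2])
E
```

```text
scene 20 None None 0
scene 60 None None 0
scene 100 None None 0
scene 130 None None 0
scene 145 None None 0
side 5 149 157 7
side 40 156 163 8
side 80 164 199 9
side 110 168 174 7
side 125 172 177 4
(252, 20) (155, 20) [0.495 0.238 0.566]
(252, 20) (172, 100) [0.49  0.227 0.572]
(257, 80) (155, 20) [0.499 0.238 0.371]
(257, 80) (172, 100) [0.494 0.228 0.379]
(262, 140) (155, 20) [0.503 0.238 0.137]
(262, 140) (172, 100) [0.498 0.228 0.146]
[0.51122238 0.26032861 0.05      ]
[[-0.927  0.374 -0.001]
 [ 0.374  0.927 -0.002]
 [ 0.    -0.002 -1.   ]]
[0.17519861 0.65612645 0.37102001] [ 0.30055329 -0.12433454 -0.94562606]
```

View pics/crop2.png

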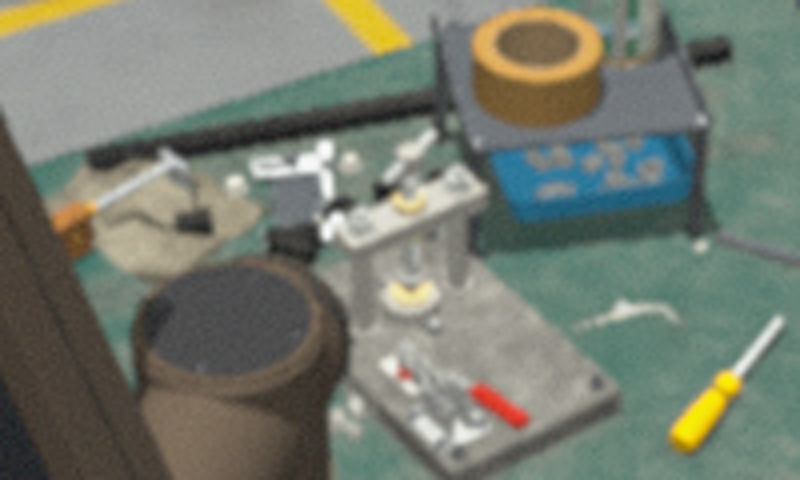

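The crop shows the riser front edge at about (440,20)-(480,140), the dark foot and white parts at (290,190), and the clamp at (410,230). The bar stands at about (0.497, 0.233), so I'll sweep past it with the arm retracted. First I need a helper that turns waypoints into rows.

```bash
cat >> h.py <<'E'
def Rdown(yaw):  # tool z down, tool x at world yaw (deg)
    a=np.deg2rad(yaw); x=np.array([np.cos(a),np.sin(a),0]); z=np.array([0,0,-1.]); return np.array([x,np.cross(z,x),z]).T
def rows(wps,p=None,R=None,step=.06):
    """wps: (x,y,z,yaw); prints rows [turn, shift] from measured (or given) pose"""
    s=ctrl.get_state()
    if p is None: p=s['eef_pos']; R=Ro.from_quat(s['tcp_rot']).as_matrix()
    p=np.array(p)
    for w in wps:
        q=np.array(w[:3]);Rq=Rdown(w[3]); rv=(Ro.from_matrix(R.T@Rq)).as_rotvec()
        n=max(1,int(np.ceil(max(np.linalg.norm(q-p)/step,np.linalg.norm(rv)/.18))))
        for i in range(n):
            Ri=R@Ro.from_rotvec(rv/n).as_matrix()
            print([list(np.round(rv/n,4)),list(np.round(R.T@(q-p)*0+R.T@((q-p0)/n if 0 else (q-p)/(n-i)),4))])
            p=p+(q-p)/(n-i); R=Ri
def pol(r,a): return r*np.cos(np.deg2rad(a)),r*np.sin(np.deg2rad(a))
def st():
    s=ctrl.get_state(); R=Ro.from_quat(s['tcp_rot']).as_matrix()
    print('t',s['time'],'p',s['eef_pos'].round(4),'yaw',np.rad2deg(np.arctan2(R[1,0],R[0,0])).round(2),'tilt',R[:,2].round(3),'F',s['contact_force'].round(2),'open',round(s['opening'],3))
E
sed -i 's/R.T@(q-p)\*0+R.T@((q-p0)\/n if 0 else (q-p)\/(n-i))/R.T@((q-p)\/(n-i))/' h.py
python3 - <<'E'
from h import *
w=[(*pol(.44,68),.247,158)]
w+=[(*pol(.44,68-7.7*i),.247,158-5.3*i) for i in range(1,7)]
w+=[(.43,.12,.22,123)]
rows(w)
E
```

```text
[[np.float64(-0.0005), np.float64(-0.0001), np.float64(0.0)], [np.float64(-0.0), np.float64(-0.0586), np.float64(0.0002)]]
[[np.float64(-0.0005), np.float64(-0.0001), np.float64(0.0)], [np.float64(-0.0001), np.float64(-0.0586), np.float64(0.0001)]]
[[np.float64(-0.0005), np.float64(-0.0001), np.float64(0.0)], [np.float64(-0.0001), np.float64(-0.0586), np.float64(0.0001)]]
[[np.float64(-0.0005), np.float64(-0.0001), np.float64(0.0)], [np.float64(-0.0001), np.float64(-0.0586), np.float64(0.0001)]]
[[np.float64(0.0), np.float64(-0.0), np.float64(0.0925)], [np.float64(-0.059), np.float64(-0.004), np.float64(-0.0)]]
[[np.float64(-0.0), np.float64(0.0), np.float64(0.0925)], [np.float64(-0.0587), np.float64(-0.0064), np.float64(-0.0)]]
[[np.float64(-0.0), np.float64(-0.0), np.float64(0.0925)], [np.float64(-0.0584), np.float64(-0.0089), np.float64(-0.0)]]
[[np.float64(0.0), np.float64(0.0), np.float64(0.0925)], [np.float64(-0.058), np.float64(-0.0113), np.float64(-0.0)]]
[[np.float64(-0.0), np.float64(-0.0), np.float64(0.0925)], [np.float64(-0.0575), np.float64(-0.0137), np.float64(-0.0)]]
[[np.float64(0.0), np.float64(0.0), np.float64(0.0925)], [np.float64(-0.0568), np.float64(-0.0161), np.float64(-0.0)]]
[[np.float64(0.0), np.float64(0.0), np.float64(0.0559)], [np.float64(-0.0477), np.float64(-0.0083), np.float64(0.027)]]
```

drive_tool:
  moves:
    - [[0,0,0],[0,-0.0585,0],0.085]
    - [[0,0,0],[0,-0.0585,0],0.085]
    - [[0,0,0],[0,-0.0585,0],0.085]
    - [[0,0,0],[0,-0.0585,0],0.085]

```text
time: 0.65
eef_pos: [0.1643, 0.4072, 0.2479]
tcp_rot: [0.191, 0.982, -0.0, -0.0]
contact_force: [0.4, -0.1, 0.8]
opening: 0.995
finger_force: 0.0
```

drive_tool:
  moves:
    - [[0,0,0.0925],[-0.059,-0.004,0],0.085]
    - [[0,0,0.0925],[-0.0585,-0.0065,0],0.085]

```text
time: 0.9
eef_pos: [0.2674, 0.3495, 0.2484]
tcp_rot: [0.281, 0.96, 0.001, 0.0]
contact_force: [0.7, 0.6, -0.3]
opening: 0.996
finger_force: 0.0
```

drive_tool:
  moves:
    - [[0,0,0.0925],[-0.0585,-0.009,0],0.085]
    - [[0,0,0.0925],[-0.058,-0.0113,0],0.085]
    - [[0,0,0.0925],[-0.0575,-0.0137,0],0.085]
    - [[0,0,0.0925],[-0.0568,-0.016,0],0.085]
    - [[0,0,0.056],[-0.0477,-0.0083,0.027],0.085]

```text
time: 1.52
eef_pos: [0.4325, 0.119, 0.2234]
tcp_rot: [0.479, 0.878, 0.002, 0.003]
contact_force: [0.7, -0.0, 0.1]
opening: 0.999
finger_force: 0.0
```

```bash
python3 - <<'E'
from h import *
snap('wrist','wrist1.png');st()
E
```

```text
t 1.575 p [0.4316 0.115  0.2181] yaw 122.57 tilt [-0.002 -0.004 -1.   ] F [ 1.27 -2.74 -2.6 ] open 0.997
```

View pics/wrist1.png

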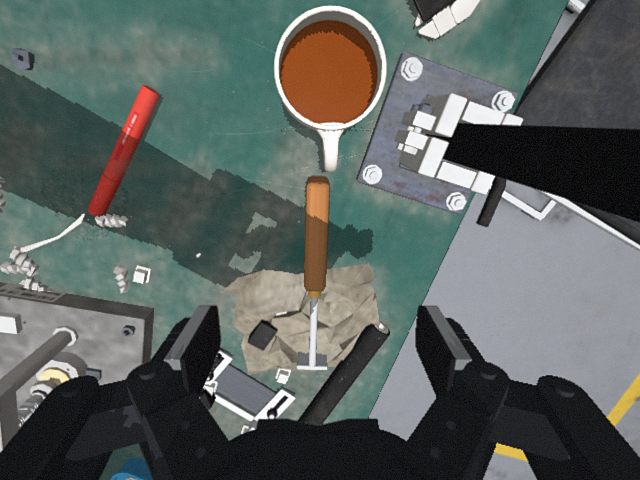

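Wrist view: hook handle from (317,178) to (315,295), blade at (311,367), fingers on either side. The mug is at (331,70), the jig at (440,130), and the stop at (250,385).

```bash
python3 - <<'E'
from h import *
c=load('wrist');im=c['image'];hsv=cv2.cvtColor(im,cv2.COLOR_RGB2HSV)
m=((hsv[...,0]<20)&(hsv[...,1]>110)&(hsv[...,2]>80)).astype(np.uint8);m[:172]=0;m[:,:290]=0;m[:,345:]=0
m[300:]=0
ys,xs=np.where(m);print(ys.min(),ys.max())
for z in(.044,):
  pts=[]
  for r in range(185,285,10):
    x=np.where(m[r])[0]; a=onz(c,x.min(),r,z);b=onz(c,x.max()+1,r,z);pts.append((a+b)/2); print(r,x.min(),x.max(),np.linalg.norm(a-b).round(4))
  pts=np.array(pts);d=pts[-1]-pts[0];print('yaw',np.rad2deg(np.arctan2(d[1],d[0])),pts[0],pts[-1])
print('back top',onz(c,317,178,.044),'front top',onz(c,315,293,.044),'blade top',onz(c,311.5,367,.038), 'blade ends',onz(c,297,367,.038),onz(c,326,367,.038))
st()
E
```

```text
176 297
185 307 328 0.0194
195 306 329 0.0214
205 306 328 0.0207
215 306 328 0.0209
225 306 327 0.0202
235 305 326 0.0204
245 305 326 0.0206
255 305 325 0.0199
265 304 325 0.021
275 305 324 0.0193
yaw -59.078739289271795 [0.41932721 0.14171301 0.044     ] [0.46430452 0.06662466 0.044     ]
back top [0.41524418 0.14642358 0.044     ] front top [0.4748256  0.05020633 0.044     ] blade top [ 0.52199166 -0.03044488  0.038     ] blade ends [ 0.50870667 -0.0389106   0.038     ] [ 0.53527797 -0.02196346  0.038     ]
t 1.575 p [0.4316 0.115  0.2181] yaw 122.57 tilt [-0.002 -0.004 -1.   ] F [ 1.27 -2.74 -2.6 ] open 0.997
```

```bash
python3 - <<'E'
from h import *
rows([(.4447,.098,.10,121.2)])
E
```

```text
[[np.float64(-0.0018), np.float64(0.0012), np.float64(0.012)], [np.float64(-0.0105), np.float64(0.0011), np.float64(0.0591)]]
[[np.float64(-0.0018), np.float64(0.0012), np.float64(0.012)], [np.float64(-0.0106), np.float64(0.0012), np.float64(0.059)]]
```

drive_tool:
  moves:
    - [[0,0,0.012],[-0.0105,0.001,0.059],0.05]
    - [[0,0,0.012],[-0.0105,0.001,0.059],0.05]
    - [[0,0,0],[0,0,0],0.05]
    - [[0,0,0],[0,0,0],0.05]

```text
time: 2.08
eef_pos: [0.4442, 0.1047, 0.1049]
tcp_rot: [0.488, 0.873, 0.001, 0.001]
contact_force: [0.1, -0.0, -1.0]
opening: 0.588
finger_force: 0.0
```

```bash
python3 - <<'E'
from h import *
st();rows([(.4447,.098,.031,121.2)])
E
```

```text
t 2.075 p [0.4442 0.1047 0.1049] yaw 121.64 tilt [ 0.002  0.    -1.   ] F [ 0.14 -0.03 -1.02] open 0.588
[[np.float64(0.0009), np.float64(0.0005), np.float64(0.0039)], [np.float64(-0.0029), np.float64(-0.0016), np.float64(0.037)]]
[[np.float64(0.0009), np.float64(0.0005), np.float64(0.0039)], [np.float64(-0.003), np.float64(-0.0016), np.float64(0.037)]]
```

drive_tool:
  moves:
    - [[0,0,0.004],[-0.003,-0.0016,0.037],0.05]
    - [[0,0,0.004],[-0.003,-0.0016,0.037],0.05]
    - [[0,0,0],[0,0,0],0.05]
    - [[0,0,0],[0,0,0],0.05]

```text
time: 2.58
eef_pos: [0.446, 0.098, 0.0322]
tcp_rot: [0.491, 0.871, 0.001, 0.002]
contact_force: [-0.1, 0.0, 0.4]
opening: 0.584
finger_force: 0.0
```

drive_tool:
  moves:
    - [[0,0,0],[0,0,0],0.01]
    - [[0,0,0],[0,0,0],0.01]
    - [[0,0,0],[0,0,0],0.01]
    - [[0,0,0],[0,0,0],0.01]
    - [[0,0,0],[0,0,0],0.01]
  grip_force: 90

```text
time: 3.2
eef_pos: [0.4455, 0.0978, 0.0315]
tcp_rot: [0.491, 0.871, 0.001, 0.001]
contact_force: [-1.5, 0.6, 8.3]
opening: 0.247
finger_force: 88.6
```

```bash
python3 - <<'E'
from h import *
st();print(ctrl.get_state()['finger_force'])
E
```

```text
t 3.2 p [0.4455 0.0978 0.0315] yaw 121.17 tilt [ 0.003  0.    -1.   ] F [-1.46  0.57  8.26] open 0.247
88.58674049377441
```

```bash
python3 - <<'E'
from h import *
rows([(.4455,.0978,.141,121.2),(.46,-.02,.30,88)])
E
```

```text
[[np.float64(0.0015), np.float64(0.0008), np.float64(-0.0002)], [np.float64(-0.0001), np.float64(0.0002), np.float64(-0.0548)]]
[[np.float64(0.0015), np.float64(0.0008), np.float64(-0.0002)], [np.float64(-0.0001), np.float64(0.0001), np.float64(-0.0548)]]
[[np.float64(-0.0), np.float64(-0.0), np.float64(0.1449)], [np.float64(-0.0271), np.float64(-0.0122), np.float64(-0.0397)]]
[[np.float64(-0.0), np.float64(-0.0), np.float64(0.1449)], [np.float64(-0.0285), np.float64(-0.0081), np.float64(-0.0397)]]
[[np.float64(-0.0), np.float64(-0.0), np.float64(0.1449)], [np.float64(-0.0294), np.float64(-0.0039), np.float64(-0.0397)]]
[[np.float64(-0.0), np.float64(-0.0), np.float64(0.1449)], [np.float64(-0.0297), np.float64(0.0004), np.float64(-0.0398)]]
```

drive_tool:
  moves:
    - [[0,0,0],[0,0,-0.03],0.01]
    - [[0,0,0],[0,0,-0.04],0.01]
    - [[0,0,0],[0,0,-0.04],0.01]

```text
time: 3.58
eef_pos: [0.4431, 0.0977, 0.1404]
tcp_rot: [0.491, 0.871, -0.0, -0.0]
contact_force: [0.3, -0.0, -1.7]
opening: 0.242
finger_force: 88.3
```

drive_tool:
  moves:
    - [[0,0,0.145],[-0.027,-0.012,-0.04],0.01]
    - [[0,0,0.145],[-0.0285,-0.008,-0.04],0.01]
    - [[0,0,0.145],[-0.0295,-0.004,-0.04],0.01]
    - [[0,0,0.145],[-0.0297,0,-0.04],0.01]
    - [[0,0,0],[0,0,0],0.01]

```text
time: 4.2
eef_pos: [0.4594, -0.0219, 0.3035]
tcp_rot: [0.721, 0.693, 0.002, 0.004]
contact_force: [0.5, 0.7, -1.8]
opening: 0.239
finger_force: 88.4
```

```bash
python3 - <<'E'
from h import *
snap('wrist','wrist2.png');snap('scene','scene2.png');st()
E
```

```text
t 4.3 p [ 0.4573 -0.0199  0.2986] yaw 87.97 tilt [-0.001  0.001 -1.   ] F [-0.64 -0.27 -1.65] open 0.242
```

View pics/wrist2.png

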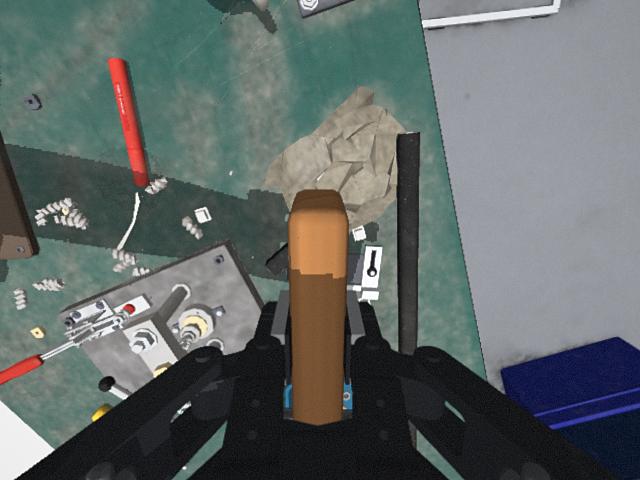

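Wrist view: the hook is held straight at (318,300) and one stop block shows at (373,265). I'll shift sideways to see the whole stop.

drive_tool:
  moves:
    - [[0,0,0],[-0.045,0.045,-0.01],0.01]
    - [[0,0,0],[-0.045,0.045,-0.01],0.01]
    - [[0,0,0],[0,0,0],0.01]
    - [[0,0,0],[0,0,0],0.01]

```text
time: 4.8
eef_pos: [0.541, -0.1092, 0.3159]
tcp_rot: [0.719, 0.695, -0.001, -0.003]
contact_force: [0.1, 0.7, -0.4]
opening: 0.242
finger_force: 88.7
```

```bash
python3 - <<'E'
from h import *
c=snap('wrist','wrist3.png');st()
E
```

```text
t 4.85 p [ 0.5409 -0.109   0.3166] yaw 88.03 tilt [-0.004  0.002 -1.   ] F [ 0.09 -0.41 -1.8 ] open 0.244
```

View pics/wrist3.png

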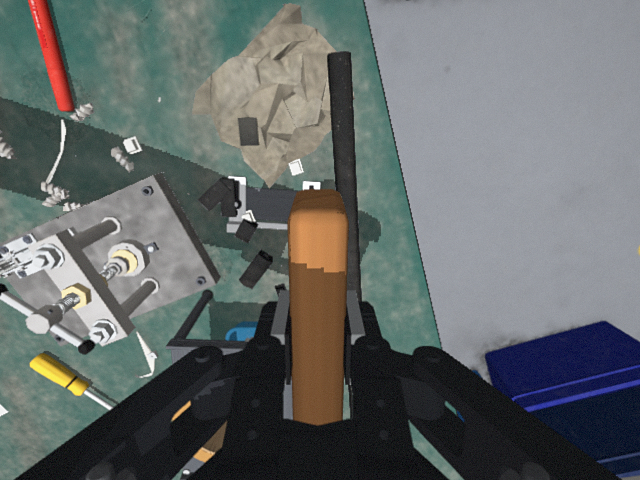

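I moved to +x instead of -x. The view still shows the left stop block at (245,228), the fixture corner at (217,283), the riser's front-left leg at (208,295) and blue tray at (240,333). Both blocks are now covered between the two wrist pictures.

```bash
python3 - <<'E'
from h import *
c3=load('wrist');im3=c3['image']
im2=cv2.imread('pics/wrist2.png')[:,:,::-1]
def mask(im,x0,x1,y0,y1):
    g=cv2.cvtColor(np.ascontiguousarray(im),cv2.COLOR_RGB2GRAY)
    for r in range(y0,y1,3): print(r,''.join('#' if v>200 else '+' if v>150 else '.' if v>70 else ' ' for v in g[r,x0:x1:1]))
print('w3');mask(im3,220,292,170,242)
print('w2');mask(im2,346,396,236,306)
E
```

```text
w3
170 ..................................+++....+.+.++.....+++++.............+#
173 .....................................+..++++++.+++++...................+
176 ... ....+###+++.........................+++++++++.......................
179               +###########..................++..........................
182                    .######..............................................
185                    .++++++.................. ........       ............
188                    .+++++..       ........       .          ....     ...
191                    .+++++..   ..........   . ..  . .. .... .. .....     
194                    .+++++.. . ... .  . ... .   .... . .. . .... . ..... 
197                    .+++++.. .......... . ..    .  .  .  .        ..     
200                     .++++..   . ......   .  .   ... .  ......  . .. ... 
203 .             .+..   .+++..  . .  .. .  .. ..  . .. .  ..   ..    ... . 
206                ...   .+++..  . . .. .  ..     ...         .  ..  .      
209                 .++++++++.  .... ..  . . .. .  . . ... ..     .   .. .  
212 .              
[... 1373 characters left out ...]
.......####+        +###................
272    .     ........####.  .###+ .##.................
275        .........+#####+ .+++.+###.................
278        .........#################.................
281   ..............################..................
284  .......... .  .################..................
287 .++++++########+++++++++++#####.................+.
290  ......+++#####...................................
293  ...............+################.................
296  ...............################+.................
299  ...........#####+++++##########..................
302  ...........          +#..........................
305  ............            .........................
```

```bash
cat >> h.py <<'E'
def camat(c,p0,R0,p,R):  # camera c taken at tool pose p0,R0 -> same camera at p,R
    Rc=np.array(c['R']);t=np.array(c['t']); o=-Rc.T@t
    Rn=Rc@R0@R.T; on=p+R@R0.T@(o-p0); d=dict(c);d['R']=Rn;d['t']=-Rn@on; return d
E
python3 - <<'E'
from h import *
c3=load('wrist');s=ctrl.get_state();p0=s['eef_pos'];R0=Ro.from_quat(s['tcp_rot']).as_matrix()
R=Rdown(87.97); c2=camat(c3,p0,R0,np.array([.4583,-.021,.301]),R)
for n,u,v,z in (('c3 fixt corner',217,283,.026),('fixt other',163,174,.026),):print(n,onz(c3,u,v,z).round(4))
for n,u,v,z in (('L a',227,231,.022),('L b',240,229,.022),('strip L',262,229,.022),('strip R',288,229,.022),('foot slot top L',240,178,.022),('foot slot top L',240,178,.008)):print('c3',n,onz(c3,u,v,z).round(4))
for n,u,v,z in (('R bl front',357,301,.022),('R br front',377,301,.022),('R bl back',363,278,.022),('R br back',380,278,.022),('slot tl',367,248,.022),('slot tr',383,248,.022),('slot l',367,248,.008)):print('c2',n,onz(c2,u,v,z).round(4))
for n,u,v,z in (('riser corner',170,345,.118),('leg foot',183,343,0)):print(n,onz(c3,u,v,z).round(4))
E
```

```text
c3 fixt corner [ 0.4025 -0.2284  0.026 ]
fixt other [ 0.3571 -0.083   0.026 ]
c3 L a [ 0.4232 -0.1578  0.022 ]
c3 L b [ 0.44   -0.1557  0.022 ]
c3 strip L [ 0.4679 -0.1566  0.022 ]
c3 strip R [ 0.501  -0.1577  0.022 ]
c3 foot slot top L [ 0.4471 -0.0913  0.022 ]
c3 foot slot top L [ 0.4438 -0.0934  0.008 ]
c2 R bl front [ 0.5053 -0.1678  0.022 ]
c2 R br front [ 0.5316 -0.1687  0.022 ]
c2 R bl back [ 0.513  -0.1347  0.022 ]
c2 R br back [ 0.5348 -0.1355  0.022 ]
c2 slot tl [ 0.5177 -0.0937  0.022 ]
c2 slot tr [ 0.5376 -0.0944  0.022 ]
c2 slot l [ 0.5197 -0.0991  0.008 ]
riser corner [ 0.3731 -0.2569  0.118 ]
leg foot [ 0.3301 -0.3384  0.    ]
```

```bash
python3 - <<'E'
from h import *
s=load('side');im=s['image']
hsv=cv2.cvtColor(im,cv2.COLOR_RGB2HSV);m=(hsv[...,0]>95)&(hsv[...,0]<115)&(hsv[...,1]>120)
for r in range(218,250,2): print(r,''.join('#' if v else '.' for v in m[r,345:410]))
for u in range(356,404,4):
    y=np.where(m[218:250,u])[0]+218
    if len(y): print(u,y.max(),onz(s,u,y.max()+1,0.0).round(4))
sc=cv2.cvtColor(cv2.imread('pics/scene0.png'),cv2.COLOR_BGR2HSV);c=load('scene')
m=(sc[...,0]>95)&(sc[...,0]<115)&(sc[...,1]>110)
for r in range(296,332,2): print(r,''.join('#' if v else '.' for v in m[r,340:400]))
for u in range(346,394,4):
    y=np.where(m[290:335,u])[0]+290
    if len(y): print(u,y.max(),onz(c,u,y.max()+1,0.0).round(4))
E
```

```text
218 .................................................................
220 .................................................................
222 .................................................................
224 ...............................................##########........
226 ............................#####.............###########........
228 ........########............####..........################.......
230 ........########.............#............###......########......
232 ........###########....###.####..........###.......#######.......
234 ..........##########################...............#######.......
236 ..........##########.........#######.............#########.......
238 ...........########..........############################........
240 ............##########################################...........
242 .............#########################...........................
244 ..............###########........................................
246 .................................................................
248 ..............................................
[... 1237 characters left out ...]
..##############...................
322 ...........#######.....#############........................
324 .............###################............................
326 ..............###############...............................
328 ................#########...................................
330 ............................................................
350 320 [ 0.409  -0.4199  0.    ]
354 326 [ 0.4073 -0.4419  0.    ]
358 329 [ 0.4112 -0.4557  0.    ]
362 329 [ 0.4207 -0.4616  0.    ]
366 327 [ 0.434  -0.4622  0.    ]
370 325 [ 0.4473 -0.4629 -0.    ]
374 323 [ 0.4607 -0.4635  0.    ]
378 321 [ 0.4742 -0.4642  0.    ]
382 318 [ 0.4897 -0.4621  0.    ]
386 315 [ 0.5053 -0.4601  0.    ]
```

```bash
python3 - <<'E'
from h import *
print(ctrl.get_state()['qpos'].round(2))
rows([(.494,-.04,.20,85.5),(.494,-.04,.10,85.5)])
E
```

```text
[-0.38 -0.03  1.8   0.    1.37 -0.35]
[[np.float64(-0.0013), np.float64(-0.0006), np.float64(0.0147)], [np.float64(0.0224), np.float64(-0.0163), np.float64(0.039)]]
[[np.float64(-0.0013), np.float64(-0.0006), np.float64(0.0147)], [np.float64(0.0222), np.float64(-0.0166), np.float64(0.0389)]]
[[np.float64(-0.0013), np.float64(-0.0006), np.float64(0.0147)], [np.float64(0.0219), np.float64(-0.017), np.float64(0.0389)]]
[[np.float64(0.0), np.float64(-0.0), np.float64(-0.0)], [np.float64(0.0), np.float64(-0.0), np.float64(0.05)]]
[[np.float64(0.0), np.float64(-0.0), np.float64(-0.0)], [np.float64(0.0), np.float64(-0.0), np.float64(0.05)]]
```

drive_tool:
  moves:
    - [[0,0,0.015],[0.0222,-0.0165,0.039],0.01]
    - [[0,0,0.015],[0.0222,-0.0165,0.039],0.01]
    - [[0,0,0.015],[0.0222,-0.0165,0.039],0.01]
    - [[0,0,0],[0,0,0.04],0.01]
    - [[0,0,0],[0,0,0.04],0.01]

```text
time: 5.48
eef_pos: [0.4946, -0.0396, 0.1207]
tcp_rot: [0.734, 0.679, 0.0, 0.0]
contact_force: [1.1, -0.4, -1.3]
opening: 0.239
finger_force: 88.8
```

drive_tool:
  moves:
    - [[0,0,0],[0,0,0],0.01]
    - [[0,0,0],[0,0,0],0.01]

```text
time: 5.72
eef_pos: [0.4965, -0.0411, 0.1233]
tcp_rot: [0.735, 0.678, 0.001, 0.001]
contact_force: [0.9, -0.4, -0.7]
opening: 0.242
finger_force: 88.7
```

```bash
python3 - <<'E'
from h import *
c=snap('side');st();c2=snap('scene')
a=c['image'][120:300,220:460,::-1]; b=c2['image'][140:340,200:450,::-1]
a=cv2.resize(a,(400,300),interpolation=cv2.INTER_CUBIC);b=cv2.resize(b,(400,300),interpolation=cv2.INTER_CUBIC)
cv2.imwrite('pics/hov.png',cv2.resize(np.hstack([a,b]),(800,300)))
rows([(.494,-.04,.0675,85.5),(.4838,-.1695,.0675,85.5)],step=.045)
E
```

```text
t 5.775 p [ 0.4971 -0.0415  0.124 ] yaw 85.4 tilt [ 0.004 -0.001 -1.   ] F [ 1.14 -0.45 -1.23] open 0.24
[[np.float64(0.0022), np.float64(0.0004), np.float64(-0.001)], [np.float64(0.0007), np.float64(-0.0019), np.float64(0.0283)]]
[[np.float64(0.0022), np.float64(0.0004), np.float64(-0.001)], [np.float64(0.0007), np.float64(-0.0018), np.float64(0.0283)]]
[[np.float64(0.0), np.float64(0.0), np.float64(-0.0)], [np.float64(-0.0433), np.float64(-0.0), np.float64(0.0)]]
[[np.float64(0.0), np.float64(0.0), np.float64(-0.0)], [np.float64(-0.0433), np.float64(-0.0), np.float64(0.0)]]
[[np.float64(0.0), np.float64(0.0), np.float64(-0.0)], [np.float64(-0.0433), np.float64(-0.0), np.float64(0.0)]]
```

View pics/hov.png

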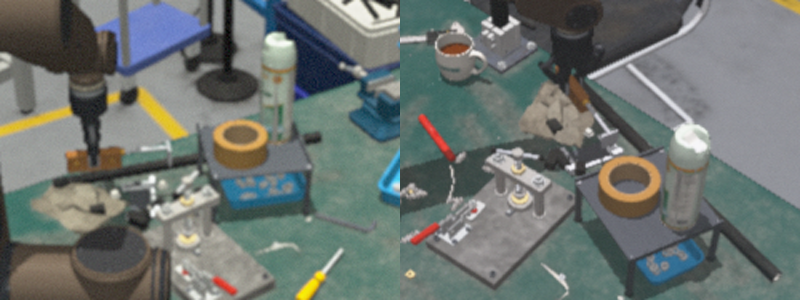

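Side half (left): wrist well above the riser and tape, hook level at (120,155). Scene half (right): hook is in front of the riser. I'll lower it and go in.

drive_tool:
  moves:
    - [[0.002,0,0],[0.0007,-0.002,0.028],0.01]
    - [[0.002,0,0],[0.0007,-0.002,0.028],0.01]
    - [[0,0,0],[0,0,0],0.01]
    - [[0,0,0],[0,0,0],0.01]

```text
time: 6.32
eef_pos: [0.4935, -0.0402, 0.0677]
tcp_rot: [0.735, 0.678, -0.0, 0.0]
contact_force: [-0.6, 0.4, -1.1]
opening: 0.239
finger_force: 88.7
```

```bash
python3 - <<'E'
from h import *
st();rows([(.4838,-.1695,.068,85.5)],step=.035)
c=snap('side')
# blade/shank check: project expected blade corners
E
```

```text
t 6.325 p [ 0.4935 -0.0402  0.0677] yaw 85.36 tilt [-0.001 -0.001 -1.   ] F [-0.58  0.43 -1.07] open 0.239
[[np.float64(-0.0002), np.float64(0.0002), np.float64(-0.0006)], [np.float64(-0.0324), np.float64(0.0002), np.float64(-0.0001)]]
[[np.float64(-0.0002), np.float64(0.0002), np.float64(-0.0006)], [np.float64(-0.0324), np.float64(0.0002), np.float64(-0.0001)]]
[[np.float64(-0.0002), np.float64(0.0002), np.float64(-0.0006)], [np.float64(-0.0324), np.float64(0.0002), np.float64(-0.0001)]]
[[np.float64(-0.0002), np.float64(0.0002), np.float64(-0.0006)], [np.float64(-0.0324), np.float64(0.0001), np.float64(-0.0001)]]
```

drive_tool:
  moves:
    - [[0,0,0],[-0.034,0,0],0.01]
    - [[0,0,0],[-0.034,0,0],0.01]
    - [[0,0,0],[-0.034,0,0],0.01]
    - [[0,0,0],[-0.034,0,0],0.01]
    - [[0,0,0],[0,0,0],0.01]

```text
time: 7.0
eef_pos: [0.4824, -0.1782, 0.068]
tcp_rot: [0.736, 0.677, -0.001, 0.001]
contact_force: [-0.6, -0.2, -1.9]
opening: 0.239
finger_force: 88.7
```

```bash
python3 - <<'E'
from h import *
st();c=snap('side');sc=snap('scene');w=snap('wrist')
rows([(.4838,-.1760,.044,85.5)],step=.01)
print(proj(c,[(.472,-.319,.036),(.4838,-.17,.07)]),proj(sc,[(.472,-.319,.036)]))
E
```

```text
t 7.0 p [ 0.4824 -0.1782  0.068 ] yaw 85.18 tilt [-0.    -0.002 -1.   ] F [-0.63 -0.15 -1.86] open 0.239
[[np.float64(-0.001), np.float64(0.0001), np.float64(-0.0008)], [np.float64(-0.0002), np.float64(0.0008), np.float64(0.0075)]]
[[np.float64(-0.001), np.float64(0.0001), np.float64(-0.0008)], [np.float64(-0.0002), np.float64(0.0008), np.float64(0.0075)]]
[[np.float64(-0.001), np.float64(0.0001), np.float64(-0.0008)], [np.float64(-0.0002), np.float64(0.0008), np.float64(0.0075)]]
[[359.02871776 226.69735754]
 [315.53107787 223.12766438]] [[348.8044692  279.18295353]]
```

drive_tool:
  moves:
    - [[0,0,0],[0,0,0.008],0.01]
    - [[0,0,0],[0,0,0.008],0.01]
    - [[0,0,0],[0,0,0.008],0.01]
    - [[0,0,0],[0,0,0],0.01]

```text
time: 7.65
eef_pos: [0.4802, -0.1746, 0.0405]
tcp_rot: [0.735, 0.678, -0.002, -0.003]
contact_force: [-0.5, 0.2, -1.5]
opening: 0.242
finger_force: 88.7
```

drive_tool:
  moves:
    - [[0,0,0],[0.005,0,0],0.01]
    - [[0,0,0],[0.005,0,0],0.01]
    - [[0,0,0],[0.005,0,0],0.01]
    - [[0,0,0],[0.005,0,0],0.01]
    - [[0,0,0],[0.005,0,0],0.01]

```text
time: 8.28
eef_pos: [0.4831, -0.1504, 0.0419]
tcp_rot: [0.735, 0.678, -0.001, -0.001]
contact_force: [-0.5, -1.6, -1.5]
opening: 0.24
finger_force: 88.7
```

```bash
python3 - <<'E'
from h import *
st()
E
```

```text
t 8.275 p [ 0.4831 -0.1504  0.0419] yaw 85.36 tilt [-0.004 -0.    -1.   ] F [-0.47 -1.6  -1.46] open 0.24
```

drive_tool:
  moves:
    - [[0,0,0],[0.006,0,0],0.01]
    - [[0,0,0],[0.006,0,0],0.01]
    - [[0,0,0],[0.006,0,0],0.01]
    - [[0,0,0],[0.006,0,0],0.01]
    - [[0,0,0],[0.006,0,0],0.01]

```text
time: 8.9
eef_pos: [0.4855, -0.1202, 0.0418]
tcp_rot: [0.735, 0.678, -0.001, -0.001]
contact_force: [0.5, -2.9, -1.9]
opening: 0.243
finger_force: 88.7
```

```bash
cat >> h.py <<'E'
def tray():
    s=snap('side');im=s['image'];hsv=cv2.cvtColor(im,cv2.COLOR_RGB2HSV);m=(hsv[...,0]>95)&(hsv[...,0]<115)&(hsv[...,1]>120)
    m[:200]=0;m[270:]=0;m[:,:290]=0;m[:,412:]=0
    n,l,q,_=cv2.connectedComponentsWithStats(m.astype(np.uint8));xs=np.where(m.sum(0)>0)[0];print('cols',xs.min(),xs.max())
    P=[]
    for u in range(xs.min()+6,xs.max()-6,2):
        y=np.where(m[:,u])[0]
        if len(y): P.append(onz(s,u,y.max()+1,0)[:2])
    P=np.array(P); med=np.median(P[:,0]);P=P[abs(P[:,0]-med)<.01]; f=np.polyfit(P[:,1],P[:,0],1);print('left wall slope dx/dy',f[0].round(3),'x at mid',np.polyval(f,P[:,1].mean()).round(4),P[:,1].min().round(3),P[:,1].max().round(3))
E
python3 - <<'E'
from h import *
st();tray()
E
```

```text
t 8.9 p [ 0.4855 -0.1202  0.0418] yaw 85.37 tilt [-0.004  0.    -1.   ] F [ 0.49 -2.93 -1.94] open 0.243
cols 340 393
left wall slope dx/dy -0.028 x at mid 0.4185 -0.402 -0.274
```

drive_tool:
  moves:
    - [[0,0,0],[0.008,0,0],0.01]
    - [[0,0,0],[0.008,0,0],0.01]
    - [[0,0,0],[0.008,0,0],0.01]
    - [[0,0,0],[0.008,0,0],0.01]
    - [[0,0,0],[0.008,0,0],0.01]

```text
time: 9.57
eef_pos: [0.4886, -0.0801, 0.0417]
tcp_rot: [0.735, 0.678, -0.001, -0.001]
contact_force: [-1.2, -3.0, -1.0]
opening: 0.243
finger_force: 88.7
```

drive_tool:
  moves:
    - [[0,0,0],[0.005,0,0],0.01]
    - [[0,0,0],[0.005,0,0],0.01]
    - [[0,0,0],[0.005,0,0],0.01]
    - [[0,0,0],[0.004,0,0],0.01]

```text
time: 10.07
eef_pos: [0.4901, -0.0614, 0.0417]
tcp_rot: [0.735, 0.678, -0.001, -0.001]
contact_force: [0.7, -3.4, -1.6]
opening: 0.243
finger_force: 88.7
```

```bash
python3 - <<'E'
from h import *
st();tray();snap('wrist','w5.png');c=snap('scene')
hsv=cv2.cvtColor(c['image'],cv2.COLOR_RGB2HSV);m=(hsv[...,0]>95)&(hsv[...,0]<115)&(hsv[...,1]>110)
for r in range(225,310,3): print(r,''.join('#' if v else '.' for v in m[r,300:400]))
E
```

```text
t 10.075 p [ 0.4901 -0.0614  0.0417] yaw 85.36 tilt [-0.004  0.    -1.   ] F [ 0.73 -3.43 -1.63] open 0.243
cols 323 376
left wall slope dx/dy -0.044 x at mid 0.4251 -0.342 -0.278
225 ....................................................................................................
228 ....................................................................................................
231 ....................................................................................................
234 ....................................................................................................
237 ....................................................................................................
240 ....................................................................................................
243 ....................................................................................................
246 ....................................................................................................
249 ............................................................................
[... 1424 characters left out ...]
......................................................................
294 ....................................................................................................
297 ....................................................................................................
300 ....................................................................................................
303 ....................................................................................................
306 ....................................................................................................
309 ....................................................................................................
```

drive_tool:
  moves:
    - [[0,0,0],[0.004,0,0],0.01]
    - [[0,0,0],[0.004,0,0],0.01]
    - [[0,0,0],[0.004,0,0],0.01]
    - [[0,0,0],[0.003,0,0],0.01]

```text
time: 10.72
eef_pos: [0.4913, -0.0465, 0.0417]
tcp_rot: [0.735, 0.678, -0.001, -0.002]
contact_force: [1.1, -1.7, -2.3]
opening: 0.239
finger_force: 88.7
```

```bash
python3 - <<'E'
from h import *
st();c=snap('wrist')
hsv=cv2.cvtColor(c['image'],cv2.COLOR_RGB2HSV);m=(hsv[...,0]>95)&(hsv[...,0]<115)&(hsv[...,1]>110)
for r in range(300,480,8): print(r,''.join('#' if v else '.' for v in m[r,0:640:5]))
E
```

```text
t 10.725 p [ 0.4913 -0.0465  0.0417] yaw 85.37 tilt [-0.004  0.    -1.   ] F [ 1.1  -1.68 -2.25] open 0.239
300 ................................................................................................................................
308 ................................................................................................................................
316 ................................................................................................................................
324 ................................................................................................................................
332 ................................................................................................................................
340 ................................................................................................................................
348 ................................................................................................................................
356 .............................................#...........
[... 1366 characters left out ...]
..............................#....
444 ................................................................................................................................
452 ...............................................................................................................................#
460 .............................................................................................................#..................
468 .............................................#..................................................................................
476 .....#..........................................................................................................................
```

drive_tool:
  moves:
    - [[0,0,0],[0.002,0,0],0.01]
    - [[0,0,0],[0.002,0,0],0.01]
    - [[0,0,0],[0.002,0,0],0.01]
    - [[0,0,0],[0.002,0,0],0.01]

```text
time: 11.28
eef_pos: [0.492, -0.0387, 0.0417]
tcp_rot: [0.735, 0.678, -0.001, -0.001]
contact_force: [-0.6, -1.2, -2.3]
opening: 0.242
finger_force: 88.7
```

drive_tool:
  moves:
    - [[0,0,0],[0.001,0,0],0.01]
    - [[0,0,0],[0.001,0,0],0.01]
    - [[0,0,0],[0.001,0,0],0.01]

```text
time: 11.65
eef_pos: [0.4923, -0.0357, 0.0417]
tcp_rot: [0.735, 0.678, -0.001, -0.001]
contact_force: [-0.1, -2.6, -2.3]
opening: 0.241
finger_force: 88.7
```

drive_tool:
  moves:
    - [[0,0,0],[0.001,0,0],0.01]
    - [[0,0,0],[0.001,0,0],0.01]
    - [[0,0,0],[0.001,0,0],0.01]

```text
time: 12.02
eef_pos: [0.4925, -0.0327, 0.0417]
tcp_rot: [0.735, 0.678, -0.001, -0.002]
contact_force: [-0.7, -1.3, -1.8]
opening: 0.239
finger_force: 88.7
```

drive_tool:
  moves:
    - [[0,0,0],[0.001,0,0],0.01]
    - [[0,0,0],[0.001,0,0],0.01]
    - [[0,0,0],[0.001,0,0],0.01]

```text
time: 12.4
eef_pos: [0.4927, -0.0297, 0.0417]
tcp_rot: [0.735, 0.678, -0.001, -0.002]
contact_force: [-0.5, -1.8, -1.3]
opening: 0.243
finger_force: 88.7
```

drive_tool:
  moves:
    - [[0,0,0],[0.001,0,0],0.01]
    - [[0,0,0],[0.001,0,0],0.01]

```text
time: 12.65
eef_pos: [0.4929, -0.0282, 0.0417]
tcp_rot: [0.735, 0.678, -0.002, -0.001]
contact_force: [-1.2, -5.9, -3.3]
opening: 0.243
finger_force: 88.6
```

drive_tool:
  moves:
    - [[0,0,0],[0.001,0,0],0.01]
    - [[0,0,0],[0.001,0,0],0.01]

```text
time: 12.9
eef_pos: [0.493, -0.0272, 0.0415]
tcp_rot: [0.735, 0.678, -0.002, -0.0]
contact_force: [-0.7, -8.7, -4.9]
opening: 0.243
finger_force: 88.4
```

```bash
python3 - <<'E'
from h import *
st();s=snap('side');print(ctrl.get_state()['wrist_torque'].round(2));tray()
E
```

```text
t 12.9 p [ 0.493  -0.0272  0.0415] yaw 85.41 tilt [-0.004 -0.003 -1.   ] F [-0.67 -8.68 -4.93] open 0.243
[-1.19  0.09 -0.04]
cols 314 366
left wall slope dx/dy -0.986 x at mid 0.5055 -0.261 -0.252
```

drive_tool:
  moves:
    - [[0,0,0],[0.0004,0,0],0.01]
    - [[0,0,0],[0,0,0],0.01]

```text
time: 13.25
eef_pos: [0.493, -0.0268, 0.0415]
tcp_rot: [0.735, 0.678, -0.002, -0.001]
contact_force: [0.1, -8.7, -3.9]
opening: 0.242
finger_force: 88.4
```

```bash
python3 - <<'E'
from h import *
st();print(ctrl.get_state()['wrist_torque'].round(2))
s=snap('side');c=snap('scene')
a=cv2.resize(s['image'][195:285,300:420,::-1],(400,300),interpolation=cv2.INTER_CUBIC)
b=cv2.resize(c['image'][205:325,290:450,::-1],(400,300),interpolation=cv2.INTER_CUBIC)
cv2.imwrite('pics/end.png',np.hstack([a,b]))
E
```

```text
t 13.25 p [ 0.493  -0.0268  0.0415] yaw 85.39 tilt [-0.004 -0.002 -1.   ] F [ 0.15 -8.68 -3.94] open 0.242
[-1.3   0.2  -0.05]
```

View pics/end.png

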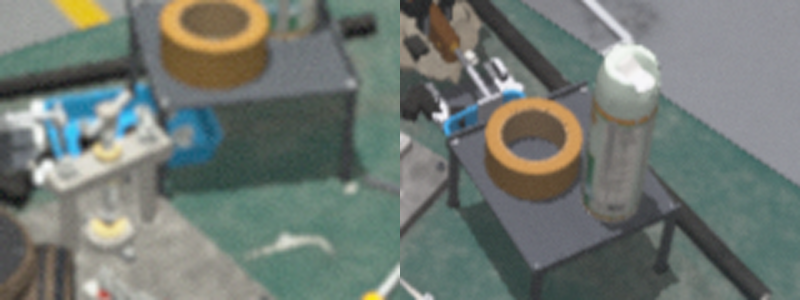

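Side half: tray front at (90,110) by the stop blocks, rest under and beside the riser. Scene half: blue front wall corners at (460,120) and (512,90), shank passing between them. Now I'll measure squareness numerically.

```bash
python3 - <<'E'
from h import *
c=load('scene');im=c['image'];hsv=cv2.cvtColor(im,cv2.COLOR_RGB2HSV);g=im.max(2)
m=(hsv[...,0]>92)&(hsv[...,0]<118)&(hsv[...,1]>90)
for r in range(225,266): print(r,''.join('#' if m[r,u] else ('o' if g[r,u]>190 else '+' if g[r,u]>140 else '.') for u in range(298,352)))
E
```

```text
225 .....+...........++o+.................................
226 ....+++..........+ooo+................................
227 ...+++++.........+oooo................................
228 ++++++++..........+oo++.....++o+......................
229 +++++++++..........++++......+oo+.....................
230 ++++++++++.........+++........+oo+....................
231 +++++++++++++++....++.....++...ooo....................
232 +++++++++++++++....oo+.....++..+oo+...................
233 ++++++++++++++.....+o+......+...+o+...................
234 ..+.+++++++++++.....+o+.....++...+.+..................
235 ......++++...+.......oo+.....++....++.................
236 .....................+oo......o+...oo+................
237 ......................+o+.....oo++oooo+...............
238 .......................oo+....+ooooooooo+.............
239 ....+..................+oo.....oooooooooo+............
240 ........................+o+....+ooooooooo+............
241 ........................+oo+....oo#####oo+............
242 ......+..................+oo+++++#########............
243 ..........................+ooo++.#
[... 618 characters left out ...]
......+######..####.....+ooooo+....................
255 .........#######..#........+ooooo.....................
256 .........#######..........+ooooo+.....................
257 .........#####............+ooooo+.....................
258 ..........###.............+ooooo+.....................
259 ...........#..............+ooooo+.....................
260 ..........................+ooooo+.....................
261 .............++............ooooo+.....................
262 .............++............+ooooo+....................
263 ...........................+ooooo+....................
264 +++.........................+ooooo+...................
265 ++++........................+oooooo++.................
```

```bash
python3 - <<'E'
from h import *
c=load('scene')
for u,v in((309,251.5),(312,250),(314,249),(316,248),(318.5,247),(332,241.5),(334,240.8),(337,240.8),(307,255)): print(u,v,onz(c,u,v,.028).round(4), 'blk',onz(c,u,v,.022).round(4))
for u,v in ((329,237.5),(338,237.5),(306,245.5),(303,250.5)):print('block back',onz(c,u,v,.022).round(4))
E
```

```text
309 251.5 [ 0.4322 -0.1663  0.028 ] blk [ 0.4348 -0.1622  0.022 ]
312 250 [ 0.443  -0.1661  0.028 ] blk [ 0.4457 -0.1621  0.022 ]
314 249 [ 0.4502 -0.166   0.028 ] blk [ 0.453 -0.162  0.022]
316 248 [ 0.4575 -0.1659  0.028 ] blk [ 0.4603 -0.1619  0.022 ]
318.5 247 [ 0.4661 -0.1666  0.028 ] blk [ 0.4689 -0.1626  0.022 ]
332 241.5 [ 0.5131 -0.17    0.028 ] blk [ 0.5161 -0.166   0.022 ]
334 240.8 [ 0.5199 -0.1709  0.028 ] blk [ 0.5229 -0.1669  0.022 ]
337 240.8 [ 0.5278 -0.1758  0.028 ] blk [ 0.5308 -0.1718  0.022 ]
307 255 [ 0.4199 -0.1745  0.028 ] blk [ 0.4224 -0.1705  0.022 ]
block back [ 0.5171 -0.1478  0.022 ]
block back [ 0.5409 -0.1624  0.022 ]
block back [ 0.4395 -0.1376  0.022 ]
block back [ 0.4214 -0.1494  0.022 ]
```

The front edge slopes about -0.05, while the stop and riser slope about -0.09 to -0.11. The force also stayed at 8.7 N while the tool moved on. So the right corner seems to be touching while the tray still pivots, and I'll keep pulling in small steps.

drive_tool:
  moves:
    - [[0,0,0],[0.0005,0,0],0.01]
    - [[0,0,0],[0,0,0],0.01]

```text
time: 13.6
eef_pos: [0.4929, -0.0264, 0.0415]
tcp_rot: [0.735, 0.678, -0.003, -0.001]
contact_force: [-2.2, -9.5, -4.1]
opening: 0.241
finger_force: 88.4
```

drive_tool:
  moves:
    - [[0,0,0],[0.0005,0,0],0.01]
    - [[0,0,0],[0,0,0],0.01]

```text
time: 13.85
eef_pos: [0.4928, -0.026, 0.0414]
tcp_rot: [0.735, 0.678, -0.003, -0.001]
contact_force: [-1.0, -9.1, -3.3]
opening: 0.239
finger_force: 88.4
```

```bash
cat >> h.py <<'E'
def front():
    c=snap('scene');hsv=cv2.cvtColor(c['image'],cv2.COLOR_RGB2HSV)
    m=(hsv[...,0]>92)&(hsv[...,0]<118)&(hsv[...,1]>90); P=[]
    for u in list(range(310,319))+list(range(331,336)):
        v=np.where(m[225:266,u])[0]
        if len(v): P.append(onz(c,u+.5,v[0]+225,.028)[:2])
    P=np.array(P);a=P[P[:,0]<.48].mean(0);b=P[P[:,0]>.48].mean(0);print('front L',a.round(4),'R',b.round(4),'slope',((b-a)[1]/(b-a)[0]).round(3))
E
python3 - <<'E'
from h import *
st();front();print(ctrl.get_state()['wrist_torque'].round(2))
E
```

```text
t 13.85 p [ 0.4928 -0.026   0.0414] yaw 85.37 tilt [-0.005 -0.003 -1.   ] F [-1.04 -9.1  -3.27] open 0.239
front L [ 0.4525 -0.1653] R [ 0.5177 -0.1715] slope -0.094
[-1.37  0.18 -0.17]
```

drive_tool:
  moves:
    - [[0,0,0],[0.0005,0,0],0.01]
    - [[0,0,0],[0,0,0],0.01]

```text
time: 14.15
eef_pos: [0.4928, -0.0256, 0.0414]
tcp_rot: [0.735, 0.678, -0.003, -0.001]
contact_force: [-1.1, -9.3, -4.3]
opening: 0.242
finger_force: 88.4
```

drive_tool:
  moves:
    - [[0,0,0],[0.0005,0,0],0.01]
    - [[0,0,0],[0,0,0],0.01]

```text
time: 14.4
eef_pos: [0.4928, -0.0252, 0.0414]
tcp_rot: [0.735, 0.678, -0.003, -0.001]
contact_force: [-1.7, -10.2, -3.6]
opening: 0.241
finger_force: 88.4
```

```bash
python3 - <<'E'
from h import *
st();front();print(ctrl.get_state()['wrist_torque'].round(2))
E
```

```text
t 14.4 p [ 0.4928 -0.0252  0.0414] yaw 85.37 tilt [-0.005 -0.003 -1.   ] F [ -1.7  -10.18  -3.56] open 0.241
front L [ 0.4537 -0.1635] R [ 0.5177 -0.1715] slope -0.124
[-1.52  0.26 -0.2 ]
```

The left side advanced from -0.1653 to -0.1635 while the right stayed put, so the tray is squaring up. I'll turn the hook slightly about its blade to follow it.

drive_tool:
  moves:
    - [[0,0,0.008],[0,0.0012,0],0.01]
    - [[0,0,0.008],[0,0.0012,0],0.01]
    - [[0,0,0],[0,0,0],0.01]

```text
time: 14.82
eef_pos: [0.4952, -0.0252, 0.0413]
tcp_rot: [0.741, 0.672, -0.003, -0.001]
contact_force: [-0.7, -9.5, -4.8]
opening: 0.242
finger_force: 88.4
```

```bash
python3 - <<'E'
from h import *
st();front();print(ctrl.get_state()['wrist_torque'].round(2))
E
```

```text
t 14.825 p [ 0.4952 -0.0252  0.0413] yaw 84.44 tilt [-0.005 -0.003 -1.   ] F [-0.74 -9.49 -4.84] open 0.242
front L [ 0.4537 -0.1635] R [ 0.5177 -0.1715] slope -0.124
[-1.46  0.24 -0.24]
```

drive_tool:
  moves:
    - [[0,0,0],[0.0004,0,0],0.01]
    - [[0,0,0],[0,0,0],0.01]

```text
time: 15.12
eef_pos: [0.4952, -0.025, 0.0413]
tcp_rot: [0.74, 0.672, -0.003, -0.001]
contact_force: [-2.3, -10.3, -3.8]
opening: 0.246
finger_force: 88.4
```

```bash
python3 - <<'E'
from h import *
st();front();print(ctrl.get_state()['wrist_torque'].round(2))
E
```

```text
t 15.125 p [ 0.4952 -0.025   0.0413] yaw 84.46 tilt [-0.005 -0.003 -1.   ] F [ -2.29 -10.3   -3.79] open 0.246
front L [ 0.4539 -0.1631] R [ 0.5177 -0.1715] slope -0.13
[-1.6   0.32 -0.16]
```

drive_tool:
  moves:
    - [[0,0,0],[0.0004,0,0],0.01]
    - [[0,0,0],[0,0,0],0.01]
    - [[0,0,0],[0,0,0],0.01]

```text
time: 15.55
eef_pos: [0.4951, -0.025, 0.0413]
tcp_rot: [0.74, 0.672, -0.003, -0.001]
contact_force: [-1.4, -11.8, -5.4]
opening: 0.236
finger_force: 88.3
```

```bash
python3 - <<'E'
from h import *
st();front();print(ctrl.get_state()['wrist_torque'].round(2))
E
```

```text
t 15.55 p [ 0.4951 -0.025   0.0413] yaw 84.46 tilt [-0.006 -0.004 -1.   ] F [ -1.4  -11.77  -5.39] open 0.236
front L [ 0.4541 -0.1628] R [ 0.5177 -0.1715] slope -0.137
[-1.8   0.29 -0.28]
```

drive_tool:
  moves:
    - [[0,0,0.01],[-0.0003,0.0015,0],0.01]
    - [[0,0,0],[0,0,0],0.01]
    - [[0,0,0],[0,0,0],0.01]

```text
time: 15.98
eef_pos: [0.4966, -0.0251, 0.0413]
tcp_rot: [0.744, 0.668, -0.003, -0.001]
contact_force: [-2.1, -10.3, -2.9]
opening: 0.243
finger_force: 88.4
```

```bash
python3 - <<'E'
from h import *
st();front();print(ctrl.get_state()['wrist_torque'].round(2))
E
```

```text
t 15.975 p [ 0.4966 -0.0251  0.0413] yaw 83.89 tilt [-0.006 -0.003 -1.   ] F [ -2.11 -10.26  -2.87] open 0.243
front L [ 0.4541 -0.1628] R [ 0.5177 -0.1715] slope -0.137
[-1.52  0.29 -0.14]
```

drive_tool:
  moves:
    - [[0,0,0],[0,0,0],0.01]
    - [[0,0,0],[0,0,0],0.01]
    - [[0,0,0],[0,0,0],0.01]
    - [[0,0,0],[0,0,0],0.01]
    - [[0,0,0],[0,0,0],0.01]

```text
time: 16.65
eef_pos: [0.4966, -0.0251, 0.0413]
tcp_rot: [0.744, 0.668, -0.003, -0.001]
contact_force: [-1.9, -9.4, -4.3]
opening: 0.243
finger_force: 88.4
```

drive_tool:
  moves:
    - [[0,0,0],[0,0,0],0.01]
    - [[0,0,0],[0,0,0],0.01]
    - [[0,0,0],[0,0,0],0.01]
    - [[0,0,0],[0,0,0],0.01]
    - [[0,0,0],[0,0,0],0.01]

```text
time: 17.27
eef_pos: [0.4966, -0.0251, 0.0413]
tcp_rot: [0.744, 0.668, -0.003, -0.001]
contact_force: [-1.0, -10.8, -3.9]
opening: 0.242
finger_force: 88.4
```

drive_tool:
  moves:
    - [[0,0,0],[0,0,0],0.01]
    - [[0,0,0],[0,0,0],0.01]
    - [[0,0,0],[0,0,0],0.01]

```text
time: 17.65
eef_pos: [0.4966, -0.0251, 0.0413]
tcp_rot: [0.744, 0.668, -0.003, -0.001]
contact_force: [-1.1, -9.7, -3.1]
opening: 0.246
finger_force: 88.4
```

```bash
python3 - <<'E'
from h import *
st();front()
E
```

```text
t 17.65 p [ 0.4966 -0.0251  0.0413] yaw 83.88 tilt [-0.005 -0.003 -1.   ] F [-1.06 -9.71 -3.05] open 0.246
front L [ 0.4539 -0.1631] R [ 0.5177 -0.1715] slope -0.13
```

Steady 10 N held for over 1.5 s. Next: ease off, lift out, and carry the hook back to its old spot.

drive_tool:
  moves:
    - [[0,0,0],[-0.002,0,0],0.01]
    - [[0,0,0],[-0.003,0,0],0.01]
    - [[0,0,0],[-0.004,0,0],0.01]
    - [[0,0,0],[0,0,0],0.01]

```text
time: 18.2
eef_pos: [0.4963, -0.0322, 0.0418]
tcp_rot: [0.744, 0.668, -0.001, -0.001]
contact_force: [0.2, 0.9, -1.3]
opening: 0.247
finger_force: 88.7
```

drive_tool:
  moves:
    - [[0,0,0],[0,0,-0.01],0.01]
    - [[0,0,0],[0,0,-0.015],0.01]
    - [[0,0,0],[0,0,-0.015],0.01]
    - [[0,0,0],[0,0,0],0.01]
    - [[0,0,0],[0,0,0],0.01]

```text
time: 18.82
eef_pos: [0.4963, -0.0322, 0.0819]
tcp_rot: [0.744, 0.668, -0.001, -0.001]
contact_force: [0.0, 0.5, -1.8]
opening: 0.243
finger_force: 88.7
```

```bash
python3 - <<'E'
from h import *
st();front()
rows([(.505,.05,.0815,83.9),(.50,.10,.13,121.2),(.4455,.0978,.13,121.2)],step=.045)
E
```

```text
t 18.825 p [ 0.4963 -0.0322  0.0819] yaw 83.87 tilt [-0.004  0.    -1.   ] F [ 0.03  0.46 -1.82] open 0.243
front L [ 0.4537 -0.1635] R [ 0.5159 -0.1741] slope -0.17
[[np.float64(-0.0023), np.float64(-0.0), np.float64(-0.0003)], [np.float64(0.0413), np.float64(0.0001), np.float64(-0.0)]]
[[np.float64(-0.0023), np.float64(-0.0), np.float64(-0.0003)], [np.float64(0.0413), np.float64(0.0001), np.float64(-0.0)]]
[[np.float64(0.0), np.float64(0.0), np.float64(-0.1628)], [np.float64(0.0123), np.float64(-0.0026), np.float64(-0.0121)]]
[[np.float64(0.0), np.float64(0.0), np.float64(-0.1628)], [np.float64(0.0126), np.float64(-0.0005), np.float64(-0.0121)]]
[[np.float64(0.0), np.float64(0.0), np.float64(-0.1628)], [np.float64(0.0125), np.float64(0.0015), np.float64(-0.0121)]]
[[np.float64(0.0), np.float64(0.0), np.float64(-0.1628)], [np.float64(0.0121), np.float64(0.0035), np.float64(-0.0121)]]
[[np.float64(-0.0), np.float64(-0.0), np.float64(0.0)], [np.float64(0.0132), np.float64(-0.0239), np.float64(-0.0)]]
[[np.float64(-0.0), np.float64(-0.0), np.float64(0.0)], [np.float64(0.0132), np.float64(-0.0239), np.float64(-0.0)]]
```

```bash
python3 - <<'E'
from h import *
rows([(.470,.03,.125,103),(.4455,.0978,.125,121.2)],step=.045)
E
```

```text
[[np.float64(-0.0023), np.float64(-0.0004), np.float64(-0.1669)], [np.float64(0.0295), np.float64(-0.0164), np.float64(-0.0217)]]
[[np.float64(-0.0023), np.float64(-0.0004), np.float64(-0.1669)], [np.float64(0.0318), np.float64(-0.0112), np.float64(-0.0217)]]
[[np.float64(-0.0), np.float64(-0.0), np.float64(-0.1588)], [np.float64(0.0358), np.float64(-0.0043), np.float64(0.0)]]
[[np.float64(-0.0), np.float64(-0.0), np.float64(-0.1588)], [np.float64(0.036), np.float64(0.0014), np.float64(0.0)]]
```

drive_tool:
  moves:
    - [[-0.002,0,-0.167],[0.0295,-0.0164,-0.0217],0.01]
    - [[-0.002,0,-0.167],[0.0318,-0.0112,-0.0217],0.01]
    - [[0,0,-0.159],[0.0358,-0.0043,0],0.01]
    - [[0,0,-0.159],[0.036,0.0014,0],0.01]
    - [[0,0,0],[0,0,0],0.01]

```text
time: 19.5
eef_pos: [0.4442, 0.0993, 0.1243]
tcp_rot: [0.489, 0.872, -0.0, -0.001]
contact_force: [0.4, 0.1, -2.0]
opening: 0.242
finger_force: 88.7
```

drive_tool:
  moves:
    - [[0,0,0],[0,0,0.03],0.01]
    - [[0,0,0],[0,0,0.03],0.01]
    - [[0,0,0],[0,0,0.02],0.01]
    - [[0,0,0],[0,0,0],0.01]
    - [[0,0,0],[0,0,0],0.01]

```text
time: 20.12
eef_pos: [0.4465, 0.0973, 0.0458]
tcp_rot: [0.491, 0.871, 0.0, 0.0]
contact_force: [0.6, 0.5, -1.0]
opening: 0.24
finger_force: 88.8
```

```bash
python3 - <<'E'
from h import *
st();front()
rows([(.4455,.0978,.0325,121.2)])
c=load('scene');im=c['image'];hsv=cv2.cvtColor(im,cv2.COLOR_RGB2HSV);g=im.max(2)
m=(hsv[...,0]>92)&(hsv[...,0]<118)&(hsv[...,1]>90)
for r in range(228,262): print(r,''.join('#' if m[r,u] else ('o' if g[r,u]>190 else '+' if g[r,u]>140 else '.') for u in range(298,352)))
E
```

```text
t 20.125 p [0.4465 0.0973 0.0458] yaw 121.16 tilt [ 0.001  0.    -1.   ] F [ 0.59  0.52 -1.03] open 0.24
front L [ 0.4539 -0.1631] R [ 0.5168 -0.1728] slope -0.153
[[np.float64(0.0018), np.float64(0.0006), np.float64(-0.0003)], [np.float64(0.001), np.float64(-0.0009), np.float64(0.0137)]]
228 .++++++++++++++++++oo++.....++o+......................
229 +++++++++++++++++++++++...++++oo+.....................
230 +++++++++++++++...+++++..+oo+.ooo+....................
231 +++++++++++++++..........+ooo..ooo+...................
232 +++++++++++++++...........+oo+.+oo+...................
233 ++++++++++++++.............ooo+.+o+...................
234 ..+++++++++++++............+ooo..+....................
235 .......+++...+..............ooo....++.................
236 .............................oo+...oo+................
237 .............................+oo++oooo+...............
238 ..+oo+........................oooooooooo+.............
239 ..+ooo.........................oooooooooo+............
240 ...+oo+........................+ooooooooo+............
241 ....ooo+........................ooo##oo
[... 495 characters left out ...]
..++ooooo################.+oooooo+++............++o
251 .....oooooo####...##########.oooooo++................+
252 ......+ooo####....#########++ooooo++..................
253 .......+o####.....#######+.+oooooo+...................
254 ........#####.....######...+ooooo+....................
255 ........######....####.....+ooooo+....................
256 ........######..#.........+ooooo+.....................
257 .........#####............+ooooo+.....................
258 .........####+............+ooooo+.....................
259 ..........##..............+ooooo+.....................
260 ..........................+ooooo+.....................
261 .............++............oooooo.....................
```

drive_tool:
  moves:
    - [[0,0,0],[0,0,0.009],0.01]
    - [[0,0,0],[0,0,0.003],0.01]
    - [[0,0,0],[0,0,0.001],0.01]
    - [[0,0,0],[0,0,0],0.01]

```text
time: 20.68
eef_pos: [0.4458, 0.0978, 0.0322]
tcp_rot: [0.491, 0.871, 0.0, -0.0]
contact_force: [-0.5, -0.5, -1.4]
opening: 0.242
finger_force: 88.8
```

drive_tool:
  moves:
    - [[0,0,0],[0,0,0.0006],0.01]
    - [[0,0,0],[0,0,0],0.01]

```text
time: 20.92
eef_pos: [0.4459, 0.0978, 0.0318]
tcp_rot: [0.491, 0.871, 0.0, 0.0]
contact_force: [-0.1, -0.5, -0.5]
opening: 0.245
finger_force: 88.8
```

drive_tool:
  moves:
    - [[0,0,0],[0,0,0.0006],0.01]
    - [[0,0,0],[0,0,0],0.01]

```text
time: 21.18
eef_pos: [0.446, 0.0978, 0.0315]
tcp_rot: [0.491, 0.871, 0.0, -0.0]
contact_force: [-2.0, 0.6, 2.6]
opening: 0.242
finger_force: 89.5
```

On the bench. Release and lift.

drive_tool:
  moves:
    - [[0,0,0],[0,0,0],0.05]
    - [[0,0,0],[0,0,0],0.05]
    - [[0,0,0],[0,0,0],0.05]
    - [[0,0,0],[0,0,0],0.05]

```text
time: 21.68
eef_pos: [0.4458, 0.0977, 0.031]
tcp_rot: [0.491, 0.871, 0.0, -0.0]
contact_force: [-0.5, -0.3, -0.4]
opening: 0.585
finger_force: 0.0
```

drive_tool:
  moves:
    - [[0,0,0],[0,0,-0.03],0.05]
    - [[0,0,0],[0,0,-0.05],0.05]
    - [[0,0,0],[0,0,-0.06],0.05]
    - [[0,0,0],[0,0,-0.05],0.05]
    - [[0,0,0],[0,0,0],0.05]

```text
time: 22.3
eef_pos: [0.4486, 0.0977, 0.2264]
tcp_rot: [0.491, 0.871, 0.003, 0.005]
contact_force: [0.6, -0.1, -0.1]
opening: 0.582
finger_force: 0.0
```

```bash
python3 - <<'E'
from h import *
st();c=snap('wrist');hsv=cv2.cvtColor(c['image'],cv2.COLOR_RGB2HSV)
m=((hsv[...,0]<20)&(hsv[...,1]>110)&(hsv[...,2]>80)).astype(np.uint8);m[:172]=0;m[:,:280]=0;m[:,355:]=0
ys,xs=np.where(m);u0,u1=[xs[ys==r].mean() for r in(ys.min()+3,ys.max()-8)]
print('handle',onz(c,u0,ys.min(),.044),onz(c,u1,ys.max(),.044))
# go to view over the stop
rows([(.46,-.10,.23,95)])
E
```

```text
t 22.3 p [0.4486 0.0977 0.2264] yaw 121.23 tilt [ 0.011  0.001 -1.   ] F [ 0.58 -0.1  -0.08] open 0.582
handle [0.42753424 0.12787651 0.044     ] [0.47716481 0.04608509 0.044     ]
[[np.float64(0.0012), np.float64(0.0003), np.float64(0.1144)], [np.float64(-0.044), np.float64(-0.0228), np.float64(-0.0017)]]
[[np.float64(0.0012), np.float64(0.0003), np.float64(0.1144)], [np.float64(-0.0463), np.float64(-0.0176), np.float64(-0.0017)]]
[[np.float64(0.0012), np.float64(0.0003), np.float64(0.1144)], [np.float64(-0.048), np.float64(-0.0122), np.float64(-0.0017)]]
[[np.float64(0.0012), np.float64(0.0003), np.float64(0.1144)], [np.float64(-0.0491), np.float64(-0.0067), np.float64(-0.0017)]]
```

drive_tool:
  moves:
    - [[0,0,0.114],[-0.048,-0.023,-0.01],0.05]
    - [[0,0,0.114],[-0.05,-0.018,-0.01],0.05]
    - [[0,0,0.114],[-0.052,-0.012,-0.01],0.05]
    - [[0,0,0.114],[-0.053,-0.007,0],0.05]
    - [[0,0,0],[0,0,0],0.05]

```text
time: 22.98
eef_pos: [0.4633, -0.1173, 0.2486]
tcp_rot: [0.677, 0.736, -0.001, -0.002]
contact_force: [-0.1, 0.6, -0.4]
opening: 0.586
finger_force: 0.0
```

```bash
python3 - <<'E'
from h import *
st();c=snap('wrist');im=c['image'];hsv=cv2.cvtColor(im,cv2.COLOR_RGB2HSV);g=im.max(2)
m=(hsv[...,0]>92)&(hsv[...,0]<118)&(hsv[...,1]>90)
P=proj(c,[(.43,-.163,.022),(.52,-.17,.022)]).round(0);print(P)
for r in range(int(P[:,1].min())-30,int(P[:,1].max())+22,3): print(r,''.join('#' if m[r,u] else ('o' if g[r,u]>190 else '+' if g[r,u]>130 else '.') for u in range(int(P[:,0].min())-40,int(P[:,0].max())+40,2)))
E
```

```text
t 22.975 p [ 0.4633 -0.1173  0.2486] yaw 94.79 tilt [-0.004  0.002 -1.   ] F [-0.08  0.62 -0.41] open 0.586
[[284. 242.]
 [366. 254.]]
212 ........................+++o+.................................+ooo+..oooo++++.+++
215 ........................o+oooooo..............................oooo...ooo+++++++++
218 ........................++oo+++o..............................oo+.....oo++.....++
221 ..................o++++o+ooooooo+............................+oo..ooo.oo.+.....++
224 ..................++++++oo+.ooo+o............................ooo+.oo..o........++
227 ........................+.....+oo............................+ooooooooo.......+++
230 .................++++++++.........+++.......................+++++++ooo+........++
233 .................+++++++...........+++++++++++..............++++++++++..+.+++.+++
236 .................o+++++.............++++++++++++++++++......o+++++++++.++++..++++
239 ...........................................++o+++++++++++++.+++++++++..++++.+++++
242 ................#############....#..................+++++++.........+..++++++++++
245 ..............#
[... 226 characters left out ...]
....+++++++.
254 ............#################################################oo..++++...++++++++.
257 ...........#############################################o++###o.........++++++++.
260 ...........#############################################+oo.###.........+.++++++.
263 ...........###########....+..####.#######################oo+####..+.++..++++++++.
266 ...........##########ooo++++o.#..#..#####################oo.####...++++++++++++..
269 ...........#########oo##o+.#+........#####################+#####....++++...+..+..
272 +..........##########o++++++............##########.#############++...........+...
275 +.........##############+#.............####..+##+++++##########+++....+...+++++..
```

```bash
python3 - <<'E'
from h import *
c=load('wrist');im=c['image'];hsv=cv2.cvtColor(im,cv2.COLOR_RGB2HSV);g=im.max(2)
m=(hsv[...,0]>95)&(hsv[...,0]<115)&(hsv[...,1]>110)
S=lambda r,u:'#' if m[r,u] else ('o' if g[r,u]>190 else '+' if g[r,u]>130 else '.')
for r in range(228,272):print(r,''.join(S(r,u) for u in range(262,302)),'  ',''.join(S(r,u) for u in range(348,400)))
P=[]
for u in range(282,362,2):
    v=np.where(m[225:290,u])[0]
    if len(v):P.append(onz(c,u+.5,v[0]+225,.028)[:2])
P=np.array(P)
for _ in range(3):
    f=np.polyfit(P[:,0],P[:,1],1);e=abs(P[:,1]-np.polyval(f,P[:,0]));P=P[e<max(.0015,2*np.median(e))]
print('tray front',f,len(P),np.polyval(f,[.43,.52]))
E
```

```text
228 ................+++++...................    .................++++oo++oooooooooooo..............+
229 ................+o+++++++++.............    .................++++++++++++oooooooo...............
230 ................++++++++++++++++........    ................++++++++++++++oooooo+...............
231 ................+++++++++++++++.........    ................++++++++++++++++oooo+.+...........++
232 ................++++++++++++o+..........    ................+++++++++++++++++ooo..++.....+....++
233 ...............++++++++++++++...........    ................++++++++++++++++++++....+..+++++++.+
234 ...............+++++++++++++............    ...............++++++++++++++++++++....++..+.+.+...+
235 ...............+++++++++++o+............    ...............++++++++++++++++++++...++++.+..++..++
236 ...............+o++++++++++.............    ++++...........+o++++++++++++++++++...++++++++....++
237 ...............+++++++++++..............    +++++++++......+++++++++++++++++++....++++++++..++++
238 ...................+++++++..............    ++++++++++++++++++++++++++++++++++....++++
[... 2707 characters left out ...]
#+++.++.++++++++++++++++++++++
266 ...###o################+ooooo++++++++oo+    #########+oooo.########+...+.+++++++++++++++++++++++
267 ...##o################ooooooo+++++.##+oo    #########+o+oo.########+...+.++.+++++++++.+..++++++.
268 ...##o################ooooo##+o+++.###+o    ##########+.oo.########+......+++++++++++....++.....
269 ...#oo################oooo###+oo++.##+++    ############++#########+........++++++++.+....+.....
270 ...##o################oooo...+oo+++...+.    #######################+.......++.++.+.........+..+.
271 ...####################oo+....+o+++..+..    #######################+....++..................+...
tray front [-0.05505225 -0.13522213] 38 [-0.1588946 -0.1638493]
```

```bash
python3 - <<'E'
from h import *
c=load('wrist')
def lastbright(u,r0,r1):
    g=c['image'].max(2)[r0:r1,u].astype(float); d=np.diff(cv2.GaussianBlur(g[None],(3,1),0)[0]); i=d.argmin()
    # parabola subpixel of gradient minimum
    if 0<i<len(d)-1:
        a,b,e=d[i-1],d[i],d[i+1]; i=i+.5*(a-e)/(a-2*b+e) if a-2*b+e else i
    return r0+i+1.0
L=np.array([onz(c,u+.5,lastbright(u,234,242),.022)[:2] for u in range(281,288)])
R=np.array([onz(c,u+.5,lastbright(u,250,259),.022)[:2] for u in range(374,381)])
print('L',np.median(L,0).round(4),'R',np.median(R,0).round(4)); d=np.median(R,0)-np.median(L,0);print('block slope',d[1]/d[0], [round(lastbright(u,234,242),2) for u in range(281,288)],[round(lastbright(u,250,259),2) for u in range(374,381)])
def bluestart(c,u,r0,r1):
    h=cv2.cvtColor(c['image'],cv2.COLOR_RGB2HSV); s=c['image'][r0:r1,u].astype(float);b=s[:,2]-s[:,0];k=np.where((b[1:]>60)&(b[:-1]<=60))[0]
    if not len(k):return None
    i=k[0];return r0+i+(60-b[i])/(b[i+1]-b[i])+.5
def fit(c,us,r0,r1):
    P=[(u,bluestart(c,u,r0,r1)) for u in us];P=np.array([onz(c,u+.5,v,.028)[:2] for u,v in P if v])
    for _ in range(5):
        f=np.polyfit(P[:,0],P[:,1],1);e=abs(P[:,1]-np.polyval(f,P[:,0]));P=P[e<max(.0008,2.5*np.median(e))]
    print('tray slope',f[0].round(4),'y@.434,.52',np.polyval(f,[.434,.52]).round(4),len(P))
fit(c,range(284,360),230,262)
s=snap('scene');fit(s,range(311,334),232,258)
E
```

```text
L [ 0.4308 -0.1598] R [ 0.533  -0.1702]
block slope -0.10245350443186685 [np.float64(238.46), np.float64(238.6), np.float64(238.71), np.float64(238.77), np.float64(239.03), np.float64(238.99), np.float64(238.98)] [np.float64(254.79), np.float64(254.84), np.float64(255.16), np.float64(255.31), np.float64(255.47), np.float64(255.48), np.float64(254.87)]
tray slope -0.0596 y@.434,.52 [-0.1597 -0.1648] 72
tray slope -0.0812 y@.434,.52 [-0.1655 -0.1724] 18
```

The tray's right front corner seems to sit on the inner edge of the right block, with the tray too far left. I'll measure the lateral offset.

```bash
python3 - <<'E'
from h import *
c=load('wrist');im=c['image'].astype(int);b=(im[...,2]-im[...,0])>60
for r in range(254,300,5):
    us=np.where(b[r,240:400])[0]+240
    if len(us): print(r,us.min(),us.max(),onz(c,us.min(),r,.028)[:2].round(4),onz(c,us.max()+1,r,.028)[:2].round(4))
print('Rblock', [onz(c,u,v,.022)[:2].round(4) for u,v in((363,246),(362,252),(383,247),(381,253))],'Lblock',[onz(c,u,v,.022)[:2].round(4) for u,v in((277,234),(277,237))])
E
```

```text
254 267 364 [ 0.4134 -0.1765] [ 0.5182 -0.1676]
259 267 368 [ 0.4136 -0.1823] [ 0.5232 -0.173 ]
264 267 370 [ 0.4138 -0.1882] [ 0.5261 -0.1786]
269 265 370 [ 0.4119 -0.1943] [ 0.5269 -0.1845]
274 265 369 [ 0.4121 -0.2002] [ 0.5266 -0.1905]
279 264 368 [ 0.4112 -0.2064] [ 0.5263 -0.1966]
284 264 367 [ 0.4114 -0.2125] [ 0.526  -0.2027]
289 263 366 [ 0.4105 -0.2187] [ 0.5257 -0.2089]
294 262 365 [ 0.4096 -0.2251] [ 0.5254 -0.2152]
299 262 364 [ 0.4098 -0.2314] [ 0.5251 -0.2215]
Rblock [array([ 0.5159, -0.1609]), array([ 0.5157, -0.1679]), array([ 0.5376, -0.1602]), array([ 0.5364, -0.1673])] Lblock [array([ 0.4225, -0.155 ]), array([ 0.4226, -0.1584])]
```

Measured: tray centre x ≈ 0.471 against stop centre 0.480, so the right block catches only the tray's rounded corner. Plan: take the hook again, nudge the tray about 9 mm right with the blade against its inner right wall at mid-length, then re-pull.

```bash
python3 - <<'E'
from h import *
st();rows([(.4455,.0978,.13,121.2)])
E
```

```text
t 23.075 p [ 0.4632 -0.1145  0.2487] yaw 95.05 tilt [-0.004  0.003 -1.   ] F [ 0.12  0.28 -0.8 ] open 0.584
[[np.float64(-0.0005), np.float64(-0.0008), np.float64(-0.0913)], [np.float64(0.0425), np.float64(0.0003), np.float64(0.0239)]]
[[np.float64(-0.0005), np.float64(-0.0008), np.float64(-0.0913)], [np.float64(0.0424), np.float64(0.0042), np.float64(0.0238)]]
[[np.float64(-0.0005), np.float64(-0.0008), np.float64(-0.0913)], [np.float64(0.0418), np.float64(0.008), np.float64(0.0238)]]
[[np.float64(-0.0005), np.float64(-0.0008), np.float64(-0.0913)], [np.float64(0.0409), np.float64(0.0118), np.float64(0.0238)]]
[[np.float64(-0.0005), np.float64(-0.0008), np.float64(-0.0913)], [np.float64(0.0397), np.float64(0.0154), np.float64(0.0238)]]
```

drive_tool:
  moves:
    - [[0,0,-0.0913],[0.0425,0,0.024],0.05]
    - [[0,0,-0.0913],[0.0424,0.004,0.024],0.05]
    - [[0,0,-0.0913],[0.0418,0.008,0.024],0.05]
    - [[0,0,-0.0913],[0.041,0.012,0.024],0.05]
    - [[0,0,-0.0913],[0.0397,0.0154,0.024],0.05]

```text
time: 23.7
eef_pos: [0.4445, 0.1004, 0.1294]
tcp_rot: [0.488, 0.873, 0.0, -0.001]
contact_force: [0.4, -0.0, -0.2]
opening: 0.578
finger_force: 0.0
```

drive_tool:
  moves:
    - [[0,0,0],[0,0,0.02],0.05]
    - [[0,0,0],[0,0,0],0.05]
    - [[0,0,0],[0,0,0],0.05]
    - [[0,0,0],[0,0,0],0.05]

```text
time: 24.2
eef_pos: [0.447, 0.0974, 0.1121]
tcp_rot: [0.491, 0.871, 0.001, 0.001]
contact_force: [0.6, 0.2, 0.1]
opening: 0.586
finger_force: 0.0
```

```bash
python3 - <<'E'
from h import *
st();rows([(.4457,.0977,.0312,121.2)])
E
```

```text
t 24.2 p [0.447  0.0974 0.1121] yaw 121.24 tilt [ 0.002  0.001 -1.   ] F [0.61 0.16 0.14] open 0.586
[[np.float64(0.001), np.float64(0.0003), np.float64(0.0003)], [np.float64(0.0005), np.float64(-0.0005), np.float64(0.0404)]]
[[np.float64(0.001), np.float64(0.0003), np.float64(0.0003)], [np.float64(0.0005), np.float64(-0.0005), np.float64(0.0404)]]
```

drive_tool:
  moves:
    - [[0,0,0],[0.0005,-0.0005,0.04],0.05]
    - [[0,0,0],[0.0005,-0.0005,0.0405],0.05]
    - [[0,0,0],[0,0,0],0.05]
    - [[0,0,0],[0,0,0],0.05]

```text
time: 24.7
eef_pos: [0.4463, 0.0977, 0.0321]
tcp_rot: [0.491, 0.871, 0.001, 0.001]
contact_force: [0.8, 0.6, 1.0]
opening: 0.584
finger_force: 0.0
```

drive_tool:
  moves:
    - [[0,0,0],[0,0,0],0.01]
    - [[0,0,0],[0,0,0],0.01]
    - [[0,0,0],[0,0,0],0.01]
    - [[0,0,0],[0,0,0],0.01]
    - [[0,0,0],[0,0,0],0.01]
  grip_force: 90

```text
time: 25.32
eef_pos: [0.4466, 0.0979, 0.0327]
tcp_rot: [0.49, 0.871, 0.001, 0.001]
contact_force: [-1.1, 0.2, 6.5]
opening: 0.242
finger_force: 89.3
```

drive_tool:
  moves:
    - [[0,0,0],[0,0,-0.02],0.01]
    - [[0,0,0],[0,0,-0.03],0.01]
    - [[0,0,0],[0,0,-0.03],0.01]
    - [[0,0,0],[0,0,0],0.01]
    - [[0,0,0],[0,0,0],0.01]

```text
time: 25.95
eef_pos: [0.4441, 0.0979, 0.1096]
tcp_rot: [0.49, 0.871, -0.0, -0.001]
contact_force: [-0.2, -0.4, -2.7]
opening: 0.239
finger_force: 88.3
```

```bash
python3 - <<'E'
from h import *
st();rows([(.480,0,.12,95),(.492,-.03,.09,84.3)],step=.045)
E
```

```text
t 25.95 p [0.4441 0.0979 0.1096] yaw 121.25 tilt [-0.001  0.001 -1.   ] F [-0.24 -0.38 -2.7 ] open 0.239
[[np.float64(-0.0004), np.float64(-0.0003), np.float64(0.1527)], [np.float64(-0.0341), np.float64(-0.0067), np.float64(-0.0035)]]
[[np.float64(-0.0004), np.float64(-0.0003), np.float64(0.1527)], [np.float64(-0.0347), np.float64(-0.0014), np.float64(-0.0035)]]
[[np.float64(-0.0004), np.float64(-0.0003), np.float64(0.1527)], [np.float64(-0.0345), np.float64(0.0039), np.float64(-0.0035)]]
[[np.float64(-0.0), np.float64(0.0), np.float64(0.0934)], [np.float64(-0.0155), np.float64(0.0047), np.float64(0.015)]]
[[np.float64(-0.0), np.float64(0.0), np.float64(0.0934)], [np.float64(-0.015), np.float64(0.0061), np.float64(0.015)]]
```

```bash
python3 - <<'E'
from h import *
rows([(.466,-.03,.085,95),(.466,-.0935,.0705,95)],step=.04)
E
```

```text
[[np.float64(-0.0003), np.float64(-0.0003), np.float64(0.1146)], [np.float64(-0.0302), np.float64(-0.0119), np.float64(0.0061)]]
[[np.float64(-0.0003), np.float64(-0.0003), np.float64(0.1146)], [np.float64(-0.0313), np.float64(-0.0084), np.float64(0.0061)]]
[[np.float64(-0.0003), np.float64(-0.0003), np.float64(0.1146)], [np.float64(-0.0321), np.float64(-0.0047), np.float64(0.0061)]]
[[np.float64(-0.0003), np.float64(-0.0003), np.float64(0.1146)], [np.float64(-0.0324), np.float64(-0.001), np.float64(0.0061)]]
[[np.float64(0.0), np.float64(-0.0), np.float64(-0.0)], [np.float64(-0.0316), np.float64(-0.0028), np.float64(0.0073)]]
[[np.float64(0.0), np.float64(-0.0), np.float64(-0.0)], [np.float64(-0.0316), np.float64(-0.0028), np.float64(0.0073)]]
```

drive_tool:
  moves:
    - [[0,0,0.1146],[-0.0302,-0.012,0.006],0.01]
    - [[0,0,0.1146],[-0.0313,-0.0084,0.006],0.01]
    - [[0,0,0.1146],[-0.032,-0.0047,0.006],0.01]
    - [[0,0,0.1146],[-0.0324,-0.001,0.006],0.01]
    - [[0,0,0],[0,0,0],0.01]

```text
time: 26.58
eef_pos: [0.4657, -0.0312, 0.0844]
tcp_rot: [0.677, 0.736, -0.001, -0.002]
contact_force: [1.1, -0.4, -1.7]
opening: 0.242
finger_force: 88.2
```

drive_tool:
  moves:
    - [[0,0,0],[-0.0316,-0.0028,0.0073],0.01]
    - [[0,0,0],[-0.0316,-0.0028,0.0073],0.01]
    - [[0,0,0],[0,0,0],0.01]
    - [[0,0,0],[0,0,0],0.01]

```text
time: 27.08
eef_pos: [0.466, -0.0923, 0.0711]
tcp_rot: [0.675, 0.737, 0.0, -0.001]
contact_force: [-0.1, 1.2, -1.0]
opening: 0.245
finger_force: 88.2
```

```bash
python3 - <<'E'
from h import *
st();rows([(.466,-.0935,.046,95)],step=.01)
E
```

```text
t 27.075 p [ 0.466  -0.0923  0.0711] yaw 95.03 tilt [-0.002  0.002 -1.   ] F [-0.14  1.17 -1.02] open 0.245
[[np.float64(-0.0005), np.float64(-0.0007), np.float64(0.0002)], [np.float64(-0.0004), np.float64(-0.0), np.float64(0.0084)]]
[[np.float64(-0.0005), np.float64(-0.0007), np.float64(0.0002)], [np.float64(-0.0004), np.float64(-0.0), np.float64(0.0084)]]
[[np.float64(-0.0005), np.float64(-0.0007), np.float64(0.0002)], [np.float64(-0.0004), np.float64(-0.0), np.float64(0.0084)]]
```

drive_tool:
  moves:
    - [[0,0,0],[0,0,0.008],0.01]
    - [[0,0,0],[0,0,0.008],0.01]
    - [[0,0,0],[0,0,0.008],0.01]
    - [[0,0,0],[0,0,0],0.01]

```text
time: 27.58
eef_pos: [0.466, -0.0929, 0.0468]
tcp_rot: [0.676, 0.737, -0.0, -0.001]
contact_force: [0.1, 0.5, -1.7]
opening: 0.239
finger_force: 88.2
```

drive_tool:
  moves:
    - [[0,0,0],[-0.0003,0.003,0],0.01]
    - [[0,0,0],[-0.0003,0.003,0],0.01]
    - [[0,0,0],[-0.0003,0.003,0],0.01]
    - [[0,0,0],[0,0,0],0.01]

```text
time: 28.08
eef_pos: [0.4762, -0.0936, 0.0481]
tcp_rot: [0.676, 0.737, 0.0, 0.0]
contact_force: [-0.9, 0.6, -2.1]
opening: 0.243
finger_force: 88.2
```

drive_tool:
  moves:
    - [[0,0,0],[-0.0003,0.003,0],0.01]
    - [[0,0,0],[-0.0003,0.003,0],0.01]
    - [[0,0,0],[0,0,0],0.01]

```text
time: 28.45
eef_pos: [0.4821, -0.0936, 0.0479]
tcp_rot: [0.676, 0.737, 0.0, -0.0]
contact_force: [1.3, -0.9, -1.1]
opening: 0.24
finger_force: 88.2
```

drive_tool:
  moves:
    - [[0,0,0],[-0.0002,0.002,0],0.01]
    - [[0,0,0],[-0.0002,0.002,0],0.01]
    - [[0,0,0],[0,0,0],0.01]

```text
time: 28.82
eef_pos: [0.4849, -0.0933, 0.0474]
tcp_rot: [0.676, 0.737, -0.0, -0.002]
contact_force: [-3.8, -0.4, -1.2]
opening: 0.245
finger_force: 88.4
```

```bash
cat >> h.py <<'E'
def bs(c,u,r0,r1):
    s=c['image'][r0:r1,u].astype(float);b=s[:,2]-s[:,0];k=np.where((b[1:]>60)&(b[:-1]<=60))[0]
    if len(k): i=k[0];return r0+i+(60-b[i])/(b[i+1]-b[i])+.5
def fr2():
    c=snap('scene');P=[(u,bs(c,u,232,258)) for u in range(305,345)];P=np.array([onz(c,u+.5,v,.028)[:2] for u,v in P if v])
    print('scene front pts',P[::3].round(4).tolist())
    i=c['image'].astype(int);b=(i[...,2]-i[...,0])>60;b[:225]=0;b[265:]=0;b[:,:295]=0;b[:,350:]=0
    print('blue px',np.where(b.any(0))[0][[0,-1]],np.where(b.any(1))[0][[0,-1]])
E
python3 - <<'E'
from h import *
st();fr2()
E
```

```text
t 28.825 p [ 0.4849 -0.0933  0.0474] yaw 94.92 tilt [-0.003  0.002 -1.   ] F [-3.8  -0.36 -1.23] open 0.245
scene front pts [[0.4189, -0.1732], [0.4339, -0.1663], [0.4444, -0.1667], [0.4626, -0.1664], [0.4725, -0.1679], [0.4823, -0.1695], [0.4935, -0.1693], [0.498, -0.179], [0.5192, -0.1747], [0.527, -0.1796]]
blue px [306 338] [241 259]
```

drive_tool:
  moves:
    - [[0,0,0],[-0.0002,0.002,0],0.01]
    - [[0,0,0],[-0.0002,0.002,0],0.01]
    - [[0,0,0],[0,0,0],0.01]

```text
time: 29.25
eef_pos: [0.49, -0.0937, 0.0478]
tcp_rot: [0.676, 0.737, 0.0, -0.0]
contact_force: [-2.9, 0.0, -2.6]
opening: 0.244
finger_force: 88.3
```

drive_tool:
  moves:
    - [[0,0,0],[-0.0002,0.002,0],0.01]
    - [[0,0,0],[-0.0002,0.002,0],0.01]
    - [[0,0,0],[0,0,0],0.01]

```text
time: 29.62
eef_pos: [0.4944, -0.0939, 0.0481]
tcp_rot: [0.675, 0.737, 0.0, 0.0]
contact_force: [-1.5, 0.1, -1.8]
opening: 0.241
finger_force: 88.2
```

```bash
python3 - <<'E'
from h import *
st();fr2()
E
```

```text
t 29.625 p [ 0.4944 -0.0939  0.0481] yaw 95.02 tilt [ 0.001 -0.    -1.   ] F [-1.46  0.09 -1.8 ] open 0.241
scene front pts [[0.4278, -0.176], [0.4384, -0.1762], [0.4499, -0.1749], [0.4605, -0.1753], [0.472, -0.1742], [0.4829, -0.1743], [0.495, -0.1725], [0.5057, -0.1729], [0.5252, -0.1769], [0.5328, -0.182]]
blue px [309 340] [241 258]
```

```bash
python3 - <<'E'
from h import *
rows([(.4909,-.0857,.0455,84.3)])
E
```

```text
[[np.float64(0.0006), np.float64(0.0), np.float64(0.0936)], [np.float64(0.0042), np.float64(-0.0014), np.float64(0.0013)]]
[[np.float64(0.0006), np.float64(0.0), np.float64(0.0936)], [np.float64(0.0041), np.float64(-0.0018), np.float64(0.0013)]]
```

drive_tool:
  moves:
    - [[0,0,0.0936],[0.004,-0.0014,0.0013],0.01]
    - [[0,0,0.0936],[0.004,-0.0018,0.0013],0.01]
    - [[0,0,0],[0,0,0],0.01]

```text
time: 30.05
eef_pos: [0.4912, -0.0859, 0.0457]
tcp_rot: [0.741, 0.672, 0.001, 0.001]
contact_force: [0.5, 0.3, -2.1]
opening: 0.243
finger_force: 88.3
```

drive_tool:
  moves:
    - [[0,0,0],[0.008,0,0],0.01]
    - [[0,0,0],[0.008,0,0],0.01]
    - [[0,0,0],[0.008,0,0],0.01]
    - [[0,0,0],[0.006,0,0],0.01]
    - [[0,0,0],[0.004,0,0],0.01]

```text
time: 30.68
eef_pos: [0.4937, -0.0515, 0.0452]
tcp_rot: [0.741, 0.671, 0.0, -0.0]
contact_force: [-0.1, 0.1, -1.2]
opening: 0.24
finger_force: 88.3
```

drive_tool:
  moves:
    - [[0,0,0],[0.004,0,0],0.01]
    - [[0,0,0],[0.003,0,0],0.01]
    - [[0,0,0],[0.002,0,0],0.01]
    - [[0,0,0],[0,0,0],0.01]

```text
time: 31.18
eef_pos: [0.4946, -0.043, 0.0453]
tcp_rot: [0.742, 0.671, 0.0, -0.0]
contact_force: [-0.3, 0.3, -1.6]
opening: 0.239
finger_force: 88.3
```

```bash
python3 - <<'E'
from h import *
st();fr2()
E
```

```text
t 31.175 p [ 0.4946 -0.043   0.0453] yaw 84.27 tilt [ 0.  0. -1.] F [-0.27  0.34 -1.63] open 0.239
scene front pts [[0.4279, -0.1758], [0.4404, -0.173], [0.4521, -0.1715], [0.4628, -0.1717], [0.4745, -0.1704], [0.4835, -0.1733], [0.5081, -0.1693], [0.5179, -0.1712], [0.5264, -0.175], [0.5327, -0.1822]]
blue px [309 340] [241 258]
```

drive_tool:
  moves:
    - [[0,0,0],[0.002,0,0],0.01]
    - [[0,0,0],[0.002,0,0],0.01]
    - [[0,0,0],[0.002,0,0],0.01]
    - [[0,0,0],[0.0015,0,0],0.01]
    - [[0,0,0],[0,0,0],0.01]

```text
time: 31.85
eef_pos: [0.4954, -0.0355, 0.0453]
tcp_rot: [0.742, 0.671, 0.0, -0.0]
contact_force: [0.0, -0.4, -1.0]
opening: 0.24
finger_force: 88.3
```

drive_tool:
  moves:
    - [[0,0,0],[0.0015,0,0],0.01]
    - [[0,0,0],[0.001,0,0],0.01]
    - [[0,0,0],[0.001,0,0],0.01]
    - [[0,0,0],[0,0,0],0.01]

```text
time: 32.35
eef_pos: [0.4957, -0.032, 0.0453]
tcp_rot: [0.742, 0.671, 0.0, -0.0]
contact_force: [-0.1, 0.2, -2.2]
opening: 0.24
finger_force: 88.3
```

drive_tool:
  moves:
    - [[0,0,0],[0.001,0,0],0.01]
    - [[0,0,0],[0.001,0,0],0.01]
    - [[0,0,0],[0.001,0,0],0.01]
    - [[0,0,0],[0,0,0],0.01]

```text
time: 32.85
eef_pos: [0.4959, -0.0294, 0.0452]
tcp_rot: [0.741, 0.671, -0.0, -0.0]
contact_force: [-0.5, -3.5, -2.0]
opening: 0.243
finger_force: 88.2
```

drive_tool:
  moves:
    - [[0,0,0],[0.001,0,0],0.01]
    - [[0,0,0],[0.001,0,0],0.01]
    - [[0,0,0],[0.001,0,0],0.01]
    - [[0,0,0],[0,0,0],0.01]

```text
time: 33.35
eef_pos: [0.496, -0.0272, 0.045]
tcp_rot: [0.742, 0.671, -0.001, 0.0]
contact_force: [-2.4, -7.4, -4.6]
opening: 0.242
finger_force: 88.0
```

```bash
python3 - <<'E'
from h import *
st();fr2();print(ctrl.get_state()['wrist_torque'].round(2))
E
```

```text
t 33.35 p [ 0.496  -0.0272  0.045 ] yaw 84.27 tilt [-0.001 -0.002 -1.   ] F [-2.45 -7.44 -4.58] open 0.242
scene front pts [[0.4261, -0.1731], [0.4396, -0.1687], [0.4506, -0.1683], [0.4614, -0.1683], [0.471, -0.1702], [0.5211, -0.1719], [0.5282, -0.1779], [0.5333, -0.1868]]
blue px [308 340] [241 258]
[-1.15  0.2  -0.15]
```

drive_tool:
  moves:
    - [[0,0,0],[0.0005,0,0],0.01]
    - [[0,0,0],[0.0005,0,0],0.01]
    - [[0,0,0],[0,0,0],0.01]

```text
time: 33.78
eef_pos: [0.496, -0.0268, 0.045]
tcp_rot: [0.742, 0.671, -0.001, 0.001]
contact_force: [-1.1, -10.3, -4.0]
opening: 0.244
finger_force: 88.1
```

drive_tool:
  moves:
    - [[0,0,0],[0.0004,0,0],0.01]
    - [[0,0,0],[0,0,0],0.01]

```text
time: 34.02
eef_pos: [0.496, -0.0265, 0.045]
tcp_rot: [0.742, 0.671, -0.001, 0.001]
contact_force: [-0.9, -10.8, -3.8]
opening: 0.241
finger_force: 88.1
```

```bash
python3 - <<'E'
from h import *
st();fr2();print(ctrl.get_state()['wrist_torque'].round(2))
E
```

```text
t 34.025 p [ 0.496  -0.0265  0.045 ] yaw 84.27 tilt [-0.001 -0.003 -1.   ] F [ -0.95 -10.83  -3.83] open 0.241
scene front pts [[0.4278, -0.1703], [0.4408, -0.1667], [0.4515, -0.1668], [0.4623, -0.1669], [0.4712, -0.17], [0.5182, -0.1707], [0.5264, -0.175], [0.5325, -0.1825]]
blue px [308 340] [241 258]
[-1.51  0.32 -0.19]
```

Left side is closing, but the pivot force is near 10.8 N. I'll ease off and shift the blade left for more leverage.

drive_tool:
  moves:
    - [[0,0,0],[-0.005,0,0],0.01]
    - [[0,0,0],[0,-0.006,0],0.01]
    - [[0,0,0],[0,-0.006,0],0.01]
    - [[0,0,0],[0.002,0,0],0.01]
    - [[0,0,0],[0.001,0,0],0.01]

```text
time: 34.7
eef_pos: [0.4838, -0.0256, 0.0451]
tcp_rot: [0.742, 0.671, -0.0, -0.0]
contact_force: [-1.7, -3.9, -1.8]
opening: 0.237
finger_force: 88.3
```

drive_tool:
  moves:
    - [[0,0,0],[0.001,0,0],0.01]
    - [[0,0,0],[0.0005,0,0],0.01]
    - [[0,0,0],[0.0005,0,0],0.01]
    - [[0,0,0],[0,0,0],0.01]

```text
time: 35.2
eef_pos: [0.4844, -0.0237, 0.0452]
tcp_rot: [0.742, 0.671, -0.0, -0.0]
contact_force: [-1.7, -5.6, -2.8]
opening: 0.238
finger_force: 88.3
```

drive_tool:
  moves:
    - [[0,0,0],[0.0005,0,0],0.01]
    - [[0,0,0],[0.0005,0,0],0.01]
    - [[0,0,0],[0,0,0],0.01]

```text
time: 35.58
eef_pos: [0.4845, -0.023, 0.0451]
tcp_rot: [0.742, 0.671, -0.0, -0.0]
contact_force: [-1.5, -5.7, -3.1]
opening: 0.244
finger_force: 88.2
```

```bash
python3 - <<'E'
from h import *
st();fr2();print(ctrl.get_state()['wrist_torque'].round(2))
E
```

```text
t 35.575 p [ 0.4845 -0.023   0.0451] yaw 84.25 tilt [-0. -0. -1.] F [-1.47 -5.67 -3.09] open 0.244
scene front pts [[0.4255, -0.1684], [0.4399, -0.1625], [0.45, -0.1636], [0.4602, -0.1646], [0.4549, -0.1896], [0.5017, -0.1678], [0.5117, -0.1695], [0.5211, -0.1719], [0.5283, -0.1777], [0.5334, -0.1866]]
blue px [307 340] [241 258]
[-0.9   0.38 -0.26]
```

drive_tool:
  moves:
    - [[0,0,0],[0.0005,0,0],0.01]
    - [[0,0,0],[0.0005,0,0],0.01]
    - [[0,0,0],[0,0,0],0.01]

```text
time: 36.0
eef_pos: [0.4845, -0.0227, 0.0451]
tcp_rot: [0.742, 0.671, -0.001, 0.0]
contact_force: [-2.0, -9.1, -3.9]
opening: 0.236
finger_force: 88.1
```

drive_tool:
  moves:
    - [[0,0,0],[0.0005,0,0],0.01]
    - [[0,0,0],[0,0,0],0.01]

```text
time: 36.25
eef_pos: [0.4845, -0.0226, 0.045]
tcp_rot: [0.741, 0.671, -0.001, 0.001]
contact_force: [-2.5, -9.8, -4.3]
opening: 0.241
finger_force: 88.1
```

```bash
python3 - <<'E'
from h import *
st();fr2();print(ctrl.get_state()['wrist_torque'].round(2))
E
```

```text
t 36.25 p [ 0.4845 -0.0226  0.045 ] yaw 84.29 tilt [-0.001 -0.002 -1.   ] F [-2.49 -9.84 -4.29] open 0.241
scene front pts [[0.4264, -0.1669], [0.4397, -0.1629], [0.451, -0.162], [0.4601, -0.1647], [0.4554, -0.1887], [0.4755, -0.191], [0.5053, -0.168], [0.5155, -0.1693], [0.5239, -0.1733], [0.5303, -0.1803]]
blue px [307 340] [241 258]
[-1.51  0.46 -0.33]
```

Now stiff: both blocks in contact. Hold at about 10 N.

drive_tool:
  moves:
    - [[0,0,0],[0,0,0],0.01]
    - [[0,0,0],[0,0,0],0.01]
    - [[0,0,0],[0,0,0],0.01]
    - [[0,0,0],[0,0,0],0.01]
    - [[0,0,0],[0,0,0],0.01]

```text
time: 36.92
eef_pos: [0.4845, -0.0226, 0.045]
tcp_rot: [0.741, 0.671, -0.001, 0.001]
contact_force: [-3.1, -10.2, -4.1]
opening: 0.241
finger_force: 88.1
```

drive_tool:
  moves:
    - [[0,0,0],[0,0,0],0.01]
    - [[0,0,0],[0,0,0],0.01]
    - [[0,0,0],[0,0,0],0.01]
    - [[0,0,0],[0,0,0],0.01]
    - [[0,0,0],[0,0,0],0.01]

```text
time: 37.55
eef_pos: [0.4844, -0.0226, 0.045]
tcp_rot: [0.741, 0.671, -0.001, 0.001]
contact_force: [-2.6, -11.0, -5.0]
opening: 0.248
finger_force: 88.1
```

drive_tool:
  moves:
    - [[0,0,0],[0,0,0],0.01]
    - [[0,0,0],[0,0,0],0.01]
    - [[0,0,0],[0,0,0],0.01]

```text
time: 37.92
eef_pos: [0.4844, -0.0226, 0.045]
tcp_rot: [0.741, 0.671, -0.001, 0.001]
contact_force: [-2.6, -9.7, -5.5]
opening: 0.239
finger_force: 88.1
```

drive_tool:
  moves:
    - [[0,0,0],[-0.002,0,0],0.01]
    - [[0,0,0],[-0.002,0,0],0.01]
    - [[0,0,0],[-0.004,0,0],0.01]
    - [[0,0,0],[0,0,0],0.01]

```text
time: 38.42
eef_pos: [0.4844, -0.029, 0.0456]
tcp_rot: [0.742, 0.671, 0.001, 0.0]
contact_force: [0.3, -0.2, -1.2]
opening: 0.243
finger_force: 88.4
```

drive_tool:
  moves:
    - [[0,0,0],[0,0,-0.01],0.01]
    - [[0,0,0],[0,0,-0.015],0.01]
    - [[0,0,0],[0,0,-0.015],0.01]
    - [[0,0,0],[0,0,0],0.01]
    - [[0,0,0],[0,0,0],0.01]

```text
time: 39.05
eef_pos: [0.4838, -0.029, 0.0854]
tcp_rot: [0.742, 0.671, 0.0, -0.0]
contact_force: [0.4, 0.3, -1.9]
opening: 0.239
finger_force: 88.4
```

```bash
python3 - <<'E'
from h import *
st();fr2()
rows([(.470,.03,.125,103),(.4455,.0978,.125,121.2)],step=.045)
E
```

```text
t 39.05 p [ 0.4838 -0.029   0.0854] yaw 84.26 tilt [ 0.     0.001 -1.   ] F [ 0.44  0.34 -1.86] open 0.239
scene front pts [[0.4255, -0.1683], [0.4393, -0.1635], [0.45, -0.1635], [0.4608, -0.1636], [0.469, -0.1677], [0.4773, -0.1717], [0.4904, -0.1683], [0.5004, -0.1698], [0.511, -0.1705], [0.5209, -0.1723], [0.5281, -0.178]]
blue px [307 339] [241 258]
[[np.float64(-0.0003), np.float64(-0.0004), np.float64(-0.1635)], [np.float64(0.0287), np.float64(-0.0097), np.float64(-0.02)]]
[[np.float64(-0.0003), np.float64(-0.0004), np.float64(-0.1635)], [np.float64(0.0298), np.float64(-0.0049), np.float64(-0.02)]]
[[np.float64(0.0), np.float64(-0.0), np.float64(-0.1588)], [np.float64(0.0358), np.float64(-0.0043), np.float64(0.0)]]
[[np.float64(0.0), np.float64(-0.0), np.float64(-0.1588)], [np.float64(0.036), np.float64(0.0014), np.float64(0.0)]]
```

drive_tool:
  moves:
    - [[0,0,-0.1635],[0.0287,-0.0097,-0.02],0.01]
    - [[0,0,-0.1635],[0.0298,-0.005,-0.02],0.01]
    - [[0,0,-0.159],[0.0358,-0.0043,0],0.01]
    - [[0,0,-0.159],[0.036,0.0014,0],0.01]
    - [[0,0,0],[0,0,0],0.01]

```text
time: 39.72
eef_pos: [0.4442, 0.0992, 0.1244]
tcp_rot: [0.489, 0.872, -0.0, -0.001]
contact_force: [0.7, -0.3, -1.5]
opening: 0.239
finger_force: 88.5
```

drive_tool:
  moves:
    - [[0,0,0],[0,0,0.03],0.01]
    - [[0,0,0],[0,0,0.03],0.01]
    - [[0,0,0],[0,0,0.02],0.01]
    - [[0,0,0],[0,0,0],0.01]
    - [[0,0,0],[0,0,0],0.01]

```text
time: 40.35
eef_pos: [0.4465, 0.0973, 0.0459]
tcp_rot: [0.491, 0.871, 0.0, 0.0]
contact_force: [-0.0, -0.2, -2.6]
opening: 0.238
finger_force: 88.5
```

drive_tool:
  moves:
    - [[0,0,0],[0,0,0.008],0.01]
    - [[0,0,0],[0,0,0.002],0.01]
    - [[0,0,0],[0,0,0],0.01]
    - [[0,0,0],[0,0,0],0.01]

```text
time: 40.85
eef_pos: [0.4459, 0.0978, 0.0356]
tcp_rot: [0.491, 0.871, 0.0, 0.0]
contact_force: [-0.3, -0.3, -1.0]
opening: 0.238
finger_force: 88.5
```

drive_tool:
  moves:
    - [[0,0,0],[0,0,0.0015],0.01]
    - [[0,0,0],[0,0,0.0008],0.01]
    - [[0,0,0],[0,0,0],0.01]

```text
time: 41.22
eef_pos: [0.4458, 0.0977, 0.033]
tcp_rot: [0.491, 0.871, 0.0, -0.0]
contact_force: [-0.6, 0.2, -3.1]
opening: 0.241
finger_force: 88.5
```

drive_tool:
  moves:
    - [[0,0,0],[0,0,0.0006],0.01]
    - [[0,0,0],[0,0,0],0.01]

```text
time: 41.48
eef_pos: [0.4459, 0.0977, 0.0327]
tcp_rot: [0.491, 0.871, 0.0, -0.0]
contact_force: [-1.6, -0.3, 2.1]
opening: 0.242
finger_force: 89.0
```

drive_tool:
  moves:
    - [[0,0,0],[0,0,0],0.05]
    - [[0,0,0],[0,0,0],0.05]
    - [[0,0,0],[0,0,0],0.05]
    - [[0,0,0],[0,0,0],0.05]

```text
time: 41.98
eef_pos: [0.4459, 0.0977, 0.0325]
tcp_rot: [0.491, 0.871, 0.0, -0.0]
contact_force: [-0.0, -0.8, 0.4]
opening: 0.584
finger_force: 0.0
```

drive_tool:
  moves:
    - [[0,0,0],[0,0,-0.03],0.05]
    - [[0,0,0],[0,0,-0.05],0.05]
    - [[0,0,0],[0,0,-0.06],0.05]
    - [[0,0,0],[0,0,-0.05],0.05]

```text
time: 42.48
eef_pos: [0.4459, 0.0976, 0.2249]
tcp_rot: [0.491, 0.871, 0.001, 0.001]
contact_force: [0.8, 1.3, 0.1]
opening: 0.586
finger_force: 0.0
```

drive_tool:
  moves:
    - [[0,0,0.114],[-0.048,-0.023,-0.01],0.05]
    - [[0,0,0.114],[-0.05,-0.018,-0.01],0.05]
    - [[0,0,0.114],[-0.052,-0.012,-0.01],0.05]
    - [[0,0,0.114],[-0.053,-0.007,0],0.05]
    - [[0,0,0],[0,0,0],0.05]

```text
time: 43.1
eef_pos: [0.4641, -0.1177, 0.2525]
tcp_rot: [0.677, 0.736, 0.0, 0.0]
contact_force: [-0.3, 0.7, -0.9]
opening: 0.585
finger_force: 0.0
```

```bash
python3 - <<'E'
from h import *
st();fr2();c=snap('wrist');im=c['image'].astype(int);B=(im[...,2]-im[...,0])>60;g=im.max(2)
S=lambda r,u:'#' if B[r,u] else ('o' if g[r,u]>190 else '+' if g[r,u]>130 else '.')
for r in range(226,268,2):print(r,''.join(S(r,u) for u in range(262,302)),'  ',''.join(S(r,u) for u in range(348,396)))
for r in (264,279,294):
    us=np.where(B[r,240:400])[0]+240; print(r,onz(c,us.min(),r,.028)[:2].round(4),onz(c,us.max()+1,r,.028)[:2].round(4))
P=np.array([onz(c,u+.5,v,.028)[:2] for u,v in [(u,bs(c,u,226,266)) for u in range(288,362)] if v])
for _ in range(5):
    f=np.polyfit(P[:,0],P[:,1],1);e=abs(P[:,1]-np.polyval(f,P[:,0]));P=P[e<max(.0008,2.5*np.median(e))]
print('tray slope',f[0].round(4),np.polyval(f,[.434,.527]).round(4),len(P))
E
```

```text
t 43.1 p [ 0.4641 -0.1177  0.2525] yaw 94.79 tilt [ 0.  0. -1.] F [-0.25  0.66 -0.87] open 0.585
scene front pts [[0.4225, -0.1731], [0.4373, -0.1666], [0.451, -0.1676], [0.4653, -0.1679], [0.4757, -0.1686], [0.4859, -0.1696], [0.496, -0.1709], [0.5065, -0.1716], [0.5164, -0.1734], [0.525, -0.1771]]
blue px [307 338] [241 258]
226 ..........................+ooo+........+    ...............+++ooooo++.....+oooo+............
228 ...............++++++...................    ...............+++++++++++ooooooooo+............
230 ...............+++++++++++++++..........    ..............++++++++++++++++oooo+.............
232 ..............++++++++ooo++++...........    ..............+++++++++++++++++++o..+.......++.+
234 ..............+++++++++++++.............    ..............+++++++++++++++++++...++++..+..+.+
236 ..............++++++++++++..............    +++..........++++++++++++++++++++...+++.+++...++
238 ...................+++++................    ++++++++++++++++++++++++++++++++....+++.++....++
240 ....................#...#...............    ++++++++++++........++++++++++++...+++++++++
[... 725 characters left out ...]
###    #######o++########o.............++....++++++++++
258 ......##################################    ######+oo++ooo######...................+++++++++
260 ......##################################    ######+ooooooo.#######...............+...+++++++
262 .....######################+++.+........    #######oooooooo.#######...........+...++++++++++
264 .....####################+oo++++++++++++    #######+ooooooo.########..++.++++++++++.++++++++
266 ....###################+oooo++++++++++oo    #######+oooooo.#########..+.+++++++++.+.++++++++
264 [ 0.415  -0.1886] [ 0.5295 -0.1788]
279 [ 0.4135 -0.207 ] [ 0.5287 -0.1971]
294 [ 0.4108 -0.2259] [ 0.5278 -0.2159]
tray slope -0.0776 [-0.1593 -0.1665] 69
```

The tray front slopes -0.078 from the front edge and about 0.08 from its sides. That agrees with the stop within the accuracy of the pictures, and the final pull was stiff against both blocks. The hook is laid down and the gripper is clear, so I'm handing in.

```bash
python3 - <<'E'
from h import *
print(ctrl.sign_off())
E
```

```text
the job is handed in; nothing more can be done
None
```

I handed the job in at about 43 s: the tray is dragged out against both stop blocks, the roughly 10 N pull was held for over a second, and the hook is back on the bench where it lay. The tray needed a second pull because the first left it about 9 mm off to the left. It now sits about 6 mm left of the stop's centre, and its squareness is only confirmed to about 1° from the pictures.

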